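# Tighten the loose tie-rod nut of the hall cubbies with a ratchet ring spanner

## Robot

A 7-joint arm with a two-finger parallel gripper is mounted at the origin on the work surface. World frame = base frame: x ahead of the robot, y to its left, z up, the work surface at z = 0. Lengths are in mm, angles in rad, forces in N, time in s.
With the tool pointing down it reaches from about 350 to 900 mm from the base axis. Payload 8.1 kg.
Tool frame: the origin (TCP) lies between the finger pads; the fingertips stand 8 mm ahead of it and the grasp point (between the pads) lies 11 mm behind it (r.tip_extent is the distance from the TCP to the fingertips, in mm); z points along the fingers, y is the line along which they close (so a half turn about z gives the same grasp; the last joint's range is limited). The gripper opens to 85 mm and grips with 20 to 120 N. Pads are 22 mm wide; open, the fingers measure 114 mm over their backs; the gripper's body (76 mm by 85 mm) begins 54 mm behind the grasp point. The pads swing forward as they close: fully open they stand 13 mm farther back than shut.
Start: joints at [1.031, 0.434, 0.025, 1.573, -0.012, 1.134, -0.075], TCP at [264.38, -566.343, 239.323] pointing down, gripper open.
Joint ranges: [-2.62, 2.62], [-0.44, 2.09], [-1.27, 1.32], [0.08, 2.57], [-1.32, 4.46], [0.12, 2], [-2.74, 2.74]. Speed limits (rad/s): [2.22, 2.22, 3.01, 3.01, 3.14, 3.14, 3.14].

## Interface

Orientations are given as a unit quaternion [x, y, z, w].
In Python, from plant import r gives the robot as it stands.
- The arm moves only by the shell command python3 -m pendant 'ROWS'. ROWS is JSON, one flat list of numbers, 7 for each row, row after row: the turn, a rotation vector about the tool's x, y, z in degrees, then the shift along the tool's x, y, z in m, then the opening in per cent of the stroke, from 0 (shut) to 100 (fully open). A call has exactly 10 rows; each row shifts and turns the commanded pose from where the row before left it, along the tool's axes as they then stand; what a row does not reach is not made up. A row lasts 1/12 s, in which the tool goes at most 41.7 mm and 7.16 degrees, less where a joint would pass 70% of its speed; a pose out of reach is approached as far as the arm can. A call is refused whole if a number of a shift passes 0.0417 or a number of a turn 7.16, either way. A call with a gripper value outside its range is refused whole. The fingers move at their own pace and stop on an object; the grip force is fixed at half the most. Time passes only in rows, so rows that do not move let the fingers close, or fill a call up. It gives the time, the measured TCP pose, the force, the opening and the grip force at its end, in the units of the state.
- r.get_state(): the state, without advancing time (a new reading comes with each control period).
- r.capture(name): name is "scene" or "top" or "wrist"; returns the picture (384x512x3 uint8, red, green, blue); there is no depth.
- r.get_calibration(name): a dict with "vertical_fov" (degrees; the focal length in pixels is half the picture's height over the tangent of half this angle, whatever the lens; pixels are square), "cx", "cy" (the principal point, pixels), "eye" and "rotation" of the camera in the world. Camera axes: x right, y up, looking along -z (the intrinsics and any distortion apply to the point x, -y, -z); pixel columns grow to the right and rows downward; lengths in mm; the calibration is good to about 2 mm. A picture is of the moment at which its call begins: read the wrist's pose just before it. get_calibration takes no time and is no camera call; for the wrist camera it gives the pose at the moment of the call.
- r.finish_job(): hands the job in; it is judged then, once.
The state is a dict: "t": time; "joint_positions": joint angles; "dq": joint speeds; "tau": joint torques, N m; "position": TCP position; "tcp_rot": TCP orientation; "wrist_force": force on the tool from outside, world axes, zero at the start; "moment": the same for the moment, N m; "opening": opening from 0.0 (shut) to 1.0 (fully open); "grip_force": force on a finger pad.
Only numpy, scipy, OpenCV 4.12 (cv2) and the standard library are available. Lean on these libraries where they do the work, as an engineer would, in place of code of your own. Each camera call takes 0.05 s, during which the arm holds its last target. There are 200 camera calls.

## Task

The lock nut on the middle front tie rod of the cubby unit has worked loose: take the ratchet ring spanner from the cork mat, fit it right down over the nut and work the handle to and fro to tighten the nut clockwise until it pulls up firmly on its washer, without forcing it on into the wood. Then lift the spanner off and lay it flat on the cork mat again. Turn the nut only with the spanner, and leave the ceramic elephant and the phone stand standing where they are.

Things in the scene. Friction and masses are not known exactly. Their poses are not given: they have to be found in the camera images.
- cubbies: The fixed cubby unit: two 20 mm wooden boards (260 deep x 1000 wide mm) on upright dividers, open at front and back, 225 mm high, clamped by six upright threaded tie rods. Origin: centre of its underside; x points away from the robot at yaw 0, z up. Its flat top lies 225 mm above the origin, the top's front edge at x = -130 mm.
- stud (a point): Point on the axis of the middle front tie rod, on top of its washer (washer 60 mm across, 3 mm thick, so 228 mm above the console top). The rod is 20 mm thick and its end stands 28 mm above this point. Fixed to the unit.
- nut: The loose lock nut on the middle front rod: hexagon 30 mm across flats, 14 mm high, above it a round collar 27 mm across (tapering to 24 mm) and 6 mm high with a blue nylon insert. Origin: centre of its underside, on the rod's axis; z up; x and y turn with it, its flats face x and every 60 degrees from there. It sinks 2.5 mm a turn.
- nut_top (a point): Middle of the collar's top, 20 mm above the nut's origin. The bore goes over the collar, then rests on the hexagon's corners 14 to 15 mm above the washer unless its corners match. Pressed lightly and swung slowly clockwise, by up to 60 degrees plus a click, it comes to match and can go on down until the underside meets the washer.
- nut_turn (a joint): Turn of the lock nut in rad, growing as it is tightened (clockwise from above); starts at -2.6 to -1.9. The nylon drags with about 0.3 N m either way. At 0 the nut meets its washer, then the torque climbs by some 30 N m per rad: at 0.03 (over 1 N m) it is firmly pulled up, beyond 0.12 (4 N m) it crushes the wood. With the pull off it falls back to between 0 and 0.02.
- spanner: The ratchet ring spanner lying flat on the mat: 185 mm long, 22 mm thick, about 0.5 kg. Round steel head 62 mm across with an open six-sided bore; black handle sleeve 20 mm wide and 22 mm high from 58 to 154 mm behind the bore's axis. Origin: on the bore's axis at the underside; x points from the handle to the head (the handle lies along -x), z up.
- spanner_ring (a point): On the bore's axis at the underside. The ring, 31.2 mm across flats, is driven when the handle swings clockwise from above; counter-clockwise the handle slips freely in 20 clicks a turn (under 0.05 N m). How the bore's corners stand is not told. On the nut the ring has some 4 degrees of play either way.
- spanner_grip (a point): Middle of the spanner's usual hold, 95 mm behind the bore's axis on the handle, 11 mm above the underside.
- mat: The fixed cork mat on top of the unit, left or right of the nut, 230 (x) x 140 (y) x 4 mm. Origin: centre of its underside; z up.
- elephant: Bystander: loose white ceramic elephant, about 140 mm long, 95 mm high, standing on the unit behind the nut. Origin: between its feet, on the board; z up.
- phone_stand: Bystander: loose brushed aluminium phone stand, 85 x 75 mm, 107 mm high, standing on the unit on the other side of the nut from the mat. Origin: centre of its underside; z up.

How it is judged (in metres and radians):
On the way, in this order (a step that is already met when the one before it is completed fails the run):
1. the spanner is right down over the nut, its underside within 5 mm of the washer (horizontal distance between spanner and stud below 0.004 m and z of spanner in the frame of stud below 0.005 m and angle between spanner's own z axis and vertical below 0.12 rad), for 0.1 s.
2. with the spanner still on it, the nut is pulled up firmly on its washer (nut_turn above 0.02) (all of step 1 and value of joint nut_turn above 0.02 rad), for 0.05 s.
At the end, for the whole second after the job is handed in: The nut is tight (nut_turn above -0.03 rad), and the spanner lies flat and still on the cork mat: underside within 4 mm of the cork, tilted under 0.08 rad, bore axis and mid handle both over the mat (within 120 mm along and 75 mm across of its centre) (value of joint nut_turn above -0.03 rad and x of spanner in the frame of mat between -0.12 and 0.12 m and y of spanner in the frame of mat between -0.075 and 0.075 m and x of spanner_grip in the frame of mat between -0.12 and 0.12 m and y of spanner_grip in the frame of mat between -0.075 and 0.075 m and z of spanner in the frame of mat below 0.008 m and angle between spanner's own z axis and vertical below 0.08 rad and linear speed of spanner below 0.02 m/s); the robot touches nothing.
It fails at once if the nut is forced on into the wood (nut_turn above 0.12) (value of joint nut_turn above 0.12 rad).
It fails at once if the gripper's fingers turn or squeeze the nut themselves (over 3 N) (contact force between the fingers and nut above 3 N).
It fails at once if the ceramic elephant is shoved more than 15 mm or tipped (distance of elephant from where it was at the start of the episode above 0.015 m or angle between elephant's own z axis and vertical above 0.2 rad).
It fails at once if the phone stand is shoved more than 15 mm or tipped (distance of phone_stand from where it was at the start of the episode above 0.015 m or angle between phone_stand's own z axis and vertical above 0.2 rad).
It also fails if it takes over 72 s, if anything falls off the work surface, if the arm or the gripper's body presses on something with over 40 N, if the wrist force passes 120 N, or if a joint passes its speed limit or range.

## Working session

There is one attempt and no reset: what is moved stays moved. The work goes in short steps, Python scripts to look and compute and a shell command to move; the robot and the scene stay as the last step left them, time stands still between calls to the robot, and variables do not carry over. Pictures are saved under pics/ and viewed, at most 10 in all, crops included, and the job is handed in when it is done.

```bash
ls; mkdir -p pics; python3 - <<'E'
from plant import r
import cv2,numpy as np
s=r.get_state();print(s)
for n in("scene","top","wrist"):
    c=r.get_calibration(n);print(n,c)
    cv2.imwrite(f"pics/{n}0.png",r.capture(n)[:,:,::-1])
E
```

```text
pics
{'t': 0.0, 'joint_positions': array([ 1.03141503,  0.43519949,  0.02495744,  1.57407824, -0.01161286,
        1.13397217, -0.07512348]), 'dq': array([-0.00144265, -0.00129052, -0.00104883, -0.00117712, -0.00137974,
       -0.00067427, -0.00071988]), 'tau': array([-1.35834842e-03, -6.70468426e+01,  1.02400236e+00, -3.16206086e+01,
        1.53657730e-02,  1.25401776e-02,  1.09046408e-05]), 'position': array([ 264.15320994, -565.91174496,  238.54764558]), 'tcp_rot': array([ 9.76256262e-01,  2.16617494e-01, -2.21606390e-04, -7.22923447e-04]), 'wrist_force': array([-0.05929083, -0.87650239,  0.05803233]), 'moment': array([-0.03840664,  0.00887994, -0.01867298]), 'grip_force': 0.0, 'opening': 1.001729059879635}
scene {'vertical_fov': 42.938376357586165, 'cx': 244.1472223462227, 'cy': 192.14294116158612, 'eye': array([1107.96653324,  655.120199  ,  676.24013466]), 'rotation': array([0.13779679, 0.45647316, 0.8406172 , 0.25691833])}
top {'vertical_fov': 48.88144058040962, 'cx': 260.0289543463981, 'cy': 201.51913910635204, 'eye': array([585.06384596, -14.27549474, 899.7727943 ]), 'rotation': array([-0.0390055 ,  0.03230342,  0.71002013, -0.7023578 ])}
wrist {'vertical_fov': 61.81079865122826, 'cx': 259.15398168181196, 'cy': 188.8473955322476, 'eye': array([ 332.82640874, -533.41664095,  373.42697348]), 'rotation': array([-0.12567371,  0.08090882, -0.53055108,  0.83437128])}
```

View pics/top0.png

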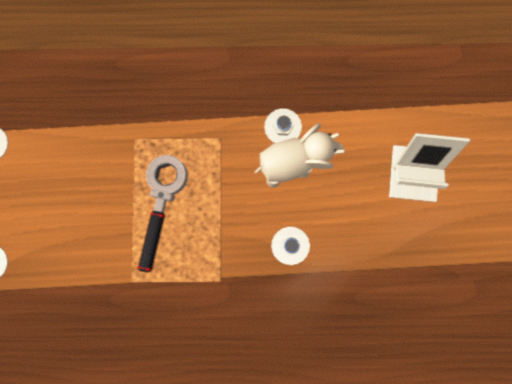

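View pics/scene0.png

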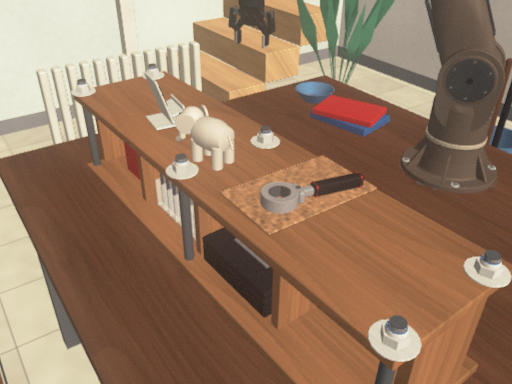

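```bash
cat > h.py <<'E'
from plant import r
import cv2,numpy as np
from scipy.spatial.transform import Rotation as R
def cast(c,uv,z):
    f=192/np.tan(np.radians(c["vertical_fov"]/2)); uv=np.atleast_2d(uv).astype(float)
    d=np.c_[(uv[:,0]-c["cx"])/f,-(uv[:,1]-c["cy"])/f,-np.ones(len(uv))]
    d=R.from_quat(c["rotation"]).apply(d); e=np.array(c["eye"])
    return e+d*((z-e[2])/d[:,2])[:,None]
def proj(c,p):
    f=192/np.tan(np.radians(c["vertical_fov"]/2))
    q=R.from_quat(c["rotation"]).inv().apply(np.atleast_2d(p)-c["eye"])
    return np.c_[c["cx"]+f*q[:,0]/-q[:,2],c["cy"]-f*q[:,1]/-q[:,2]]
def st():
    s=r.get_state();x=R.from_quat(s["tcp_rot"]).as_matrix()
    print("t %.2f"%s["t"],"p",s["position"].round(1),"yaw x %.1f"%np.degrees(np.arctan2(x[1,0],x[0,0])),"z",x[:,2].round(3),"F",s["wrist_force"].round(1),"M",s["moment"].round(2),"op %.2f g %.0f"%(s["opening"],s["grip_force"]),"q",s["joint_positions"].round(2))
    return s
E
python3 - <<'E'
from h import *
print(r.tip_extent)
def rep(n,im,box,thr,z,lab):
    c=r.get_calibration(n);x0,y0,x1,y1=box
    sub=im[y0:y1,x0:x1].astype(int);m=thr(sub).astype(np.uint8)
    cs=cv2.findContours(m,cv2.RETR_EXTERNAL,cv2.CHAIN_APPROX_NONE)[0]
    k=max(cs,key=cv2.contourArea)+[x0,y0]
    h=cv2.convexHull(k)
    w=cast(c,h[:,0]+0.0,z)[:,:2]
    (cx,cy),rad=cv2.minEnclosingCircle(w.astype(np.float32))
    rc=cv2.minAreaRect(w.astype(np.float32))
    e=cv2.fitEllipse(w.astype(np.float32)) if len(w)>5 else None
    print(n,lab,"area",cv2.contourArea(k),"circ",round(cx,1),round(cy,1),round(rad,1),"rect",np.round(rc[0],1),np.round(rc[1],1),round(rc[2],1),"ell",e)
t=cv2.imread("pics/top0.png")[:,:,::-1];s=cv2.imread("pics/scene0.png")[:,:,::-1]
white=lambda a:(a.min(2)>150)
sat=lambda a:a.max(2)-a.min(2)
rep("top",t,(262,215,320,275),white,228,"washer")
rep("scene",s,(245,120,285,155),lambda a:(sat(a)<45)&(a.min(2)>120),228,"washer")
rep("top",t,(135,145,198,208),lambda a:(sat(a)<40)&(a.min(2)>60),251,"ring")
rep("scene",s,(255,175,302,215),lambda a:(sat(a)<40)&(a.min(2)>40),251,"ring")
rep("top",t,(135,205,170,275),lambda a:(a.max(2)<60),251,"handle")
hsv=cv2.cvtColor(t,cv2.COLOR_RGB2HSV); print(hsv[160,205],hsv[160,230])
c=r.get_calibration("top")
print("mat",cast(c,[(134,139),(220,138),(221,281),(132,281)],229).round(1))
print("phone",cast(c,[(392,148),(438,200),(466,138)],225).round(0), "eleph lo",cast(c,[(268,185),(262,170)],240).round(0))
print("edge",cast(c,[(10,291),(500,261)],225).round(0))
E
```

```text
8.0
top washer area 1087.0 circ 583.1 -55.0 30.2 rect [582.8 -54.9] [58.9 59.3] 44.1 ell ((583.0352783203125, -55.140464782714844), (59.01816940307617, 60.25941467285156), 179.65509033203125)
scene washer area 338.5 circ 579.3 -56.4 39.2 rect [580.7 -56.7] [75.5 56.5] 55.8 ell ((580.6995849609375, -57.22467803955078), (58.464691162109375, 81.3099594116211), 144.80734252929688)
top ring area 1321.5 circ 684.0 142.8 41.4 rect [685.9 134.5] [78.1 60.6] 13.8 ell ((686.4536743164062, 138.25404357910156), (61.046566009521484, 80.21595001220703), 77.3816146850586)
scene ring area 1018.5 circ 701.6 154.1 45.6 rect [703.8 154.2] [86.6 64.2] 50.5 ell ((702.157958984375, 152.79913330078125), (72.03583526611328, 91.18807220458984), 129.5015106201172)
top handle area 519.0 circ 591.4 157.7 39.2 rect [591.6 158.9] [17.9 78.1] 77.2 ell ((591.1207275390625, 158.95535278320312), (23.236679077148438, 94.968505859375), 77.2975082397461)
[ 14 162 220] [ 13 179 208]
mat [[757.4 195.5 229. ]
 [757.3  55.6 229. ]
 [528.5  54.2 229. ]
 [529.8 194.1 229. ]]
phone [[ 738. -223.  225.]
 [ 653. -293.  225.]
 [ 753. -343.  225.]] eleph lo [[678. -21. 240.]
 [702. -12. 240.]]
edge [[ 516.  389.  225.]
 [ 555. -385.  225.]]
```

```bash
python3 - <<'E'
import cv2,numpy as np
t=cv2.imread("pics/top0.png");s=cv2.imread("pics/scene0.png")
a=cv2.resize(t[140:280,125:320],None,fx=4,fy=4,interpolation=2)[:560,:780]
cv2.imwrite("pics/z1.png",a)
E
```

```text
(no output)
```

View pics/z1.png

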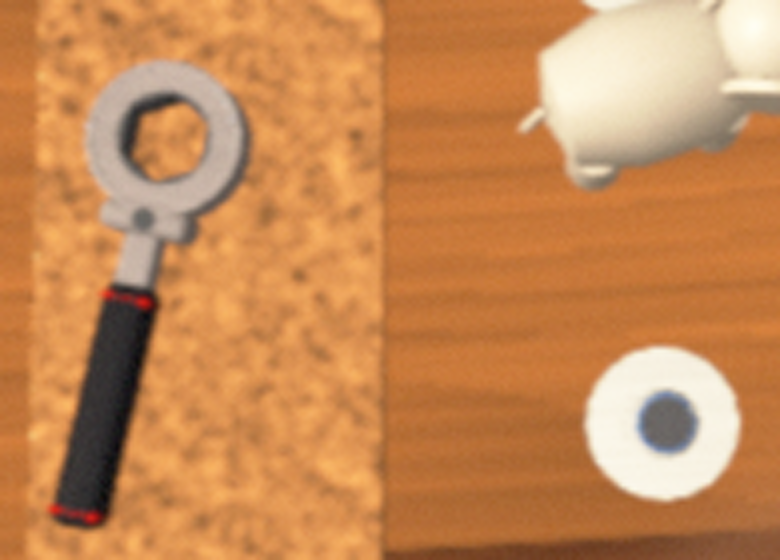

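```bash
python3 - <<'E'
from h import *
c=r.get_calibration("top")
g=lambda x,y:((x+.5)/4-.5+125,(y+.5)/4-.5+140)
p=cast(c,[g(167,137),g(128,297),g(75,515)],251)
print(p.round(1)); d=p[0]-p[2]; print(np.degrees(np.arctan2(d[1],d[0])),np.linalg.norm(d), np.linalg.norm(p[0]-p[1]))
t=cv2.imread("pics/top0.png")[:,:,::-1].astype(int)
m=(((t.max(2)-t.min(2))<40)&(t.min(2)>60)).astype(np.uint8);m[:150]=0;m[196:]=0;m[:,:140]=0;m[:,195:]=0
k=max(cv2.findContours(m,0,1)[0],key=cv2.contourArea);print(cv2.minEnclosingCircle(k),cast(c,cv2.minEnclosingCircle(k)[0],251))
d=d/np.linalg.norm(d);print("grip",p[0]-95*d)
# scene check: project ring center & nut top
s=r.get_calibration("scene");print(proj(s,[p[0],p[2],[583,-55,256]]).round(1))
E
```

```text
[[695.7 136.9 251. ]
 [633.4 151.3 251. ]
 [550.4 170.3 251. ]]
-12.935213350662217 149.05698722559003 63.90092733728611
((164.87667846679688, 177.2892303466797), 21.897125244140625) [[690.35363236 139.2197921  251.        ]]
grip [603.11326343 158.21325073 251.        ]
[[278.  189.9]
 [358.1 172.7]
 [264.7 127.2]]
```

```bash
python3 -m pendant '[0,0,6.32,0,0,-0.012,100, 0,0,6.32,0,0,-0.012,100, 0,0,6.32,0,0,-0.012,100, 0,0,6.32,0,0,-0.012,100, 0,0,6.32,0,0,-0.012,100, 0,0,6.32,0,0,-0.012,100, 0,0,0,0.0085,-0.036,0,100, 0,0,0,0.0085,-0.036,0,100, 0,0,0,0.0085,-0.036,0,100, 0,0,0,0.0085,-0.036,0,100]'; python3 -m pendant '[0,0,0,0.0085,-0.036,0,100, 0,0,0,0.0085,-0.036,0,100, 0,0,0,0.0085,-0.036,0,100, 0,0,0,0.0085,-0.036,0,100, 0,0,0,0.0085,-0.036,0,100, 0,0,0,0.0085,-0.036,0,100, 0,0,0,0.0085,-0.036,0,100, 0,0,0,0.0085,-0.036,0,100, 0,0,0,0.0085,-0.036,0,100, 0,0,0,0.0085,-0.036,0,100]'; python3 -c "from h import *;st()"
```

```text
t: 0.98
position: [330.0, -431.9, 311.0]
tcp_rot: [0.994, -0.113, -0.0, -0.0]
wrist_force: [1.6, 0.5, -0.2]
opening: 1.0
grip_force: 0.0
t: 1.82
position: [493.2, -99.9, 311.3]
tcp_rot: [0.994, -0.112, -0.0, 0.0]
wrist_force: [0.8, -0.6, -0.3]
opening: 1.001
grip_force: 0.0
t 1.82 p [493.2 -99.9 311.3] yaw x -12.9 z [-0. -0. -1.] F [ 0.8 -0.6 -0.3] M [ 0.03 -0.05 -0.02] op 1.00 g 0 q [ 0.21  0.19 -0.14  1.74  0.03  1.21 -1.73]
```

```bash
python3 -m pendant '[0,0,0,0.0062,-0.0345,0,100, 0,0,0,0.0062,-0.0345,0,100, 0,0,0,0.0062,-0.0345,0,100, 0,0,0,0.0062,-0.0345,0,100, 0,0,0,0.0062,-0.0345,0,100, 0,0,0,0.0062,-0.0345,0,100, 0,0,0,0.0062,-0.0345,0,100, 0,0,0,0.0062,-0.0345,0,100, 0,0,0,0,0,0,100, 0,0,0,0,0,0,100]'; python3 - <<'E'
from h import *
st();c=r.get_calibration("wrist");im=r.capture("wrist");cv2.imwrite("pics/w1.png",im[:,:,::-1])
import pickle;pickle.dump(c,open("w1.pkl","wb"))
E
```

```text
t: 2.65
position: [602.6, 159.0, 310.3]
tcp_rot: [0.994, -0.11, -0.001, -0.0]
wrist_force: [0.4, -1.3, 0.4]
opening: 1.001
grip_force: 0.0
t 2.65 p [602.6 159.  310.3] yaw x -12.7 z [-0.002  0.001 -1.   ] F [ 0.4 -1.3  0.4] M [-0.08  0.05 -0.02] op 1.00 g 0 q [-0.17  0.4  -0.25  1.45  0.1   1.3  -2.22]
```

View pics/w1.png

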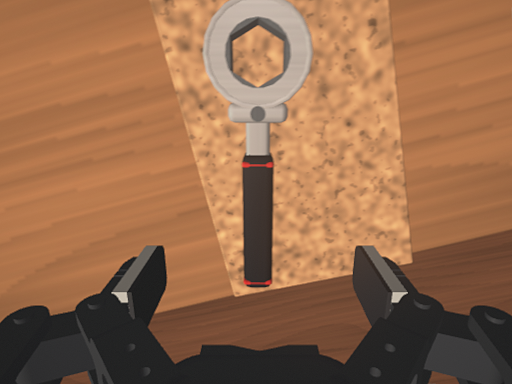

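```bash
python3 - <<'E'
from h import *
import pickle;c=pickle.load(open("w1.pkl","rb"))
p=cast(c,[(258,53),(258,163),(258,283)],251);print(p.round(1))
d=p[0]-p[2];a=np.degrees(np.arctan2(d[1],d[0]));print(a,np.linalg.norm(d[:2]),np.linalg.norm((p[0]-p[1])[:2]),"grip",p[0]-95*d/np.linalg.norm(d))
E
```

```text
[[695.6 139.7 251. ]
 [634.2 153.5 251. ]
 [550.8 172.3 251. ]]
-12.669060015962188 148.36605617221147 62.89931012346222 grip [602.87304893 160.55455871 251.        ]
```

```bash
python3 -m pendant '[0,0,0,0,-0.001,0.013,100, 0,0,0,0,0,0.013,100, 0,0,0,0,0,0.013,100, 0,0,0,0,0,0.013,100, 0,0,0,0,0,0.012,100, 0,0,0,0,0,0.0065,100, 0,0,0,0,0,0,100, 0,0,0,0,0,0,10, 0,0,0,0,0,0,10, 0,0,0,0,0,0,10]';python3 -c "from h import *;st()"; python3 -m pendant '[0,0,0,0,0,0,10, 0,0,0,0,0,0,10, 0,0,0,0,0,0,10, 0,0,0,0,0,0,10, 0,0,0,0,0,0,10, 0,0,0,0,0,0,10, 0,0,0,0,0,0,10, 0,0,0,0,0,0,10, 0,0,0,0,0,0,10, 0,0,0,0,0,0,10]';python3 -c "from h import *;st()"
```

```text
t: 3.53
position: [603.5, 157.3, 241.8]
tcp_rot: [0.994, -0.112, 0.001, -0.0]
wrist_force: [-0.1, 0.2, 0.3]
opening: 0.607
grip_force: 0.0
t 3.53 p [603.5 157.3 241.8] yaw x -12.9 z [ 0.001  0.    -1.   ] F [-0.1  0.2  0.3] M [ 0.   -0.01 -0.07] op 0.61 g 0 q [-0.17  0.45 -0.25  1.56  0.12  1.15 -2.24]
t: 4.37
position: [603.5, 158.1, 241.8]
tcp_rot: [0.994, -0.112, 0.001, -0.001]
wrist_force: [-0.3, 1.9, 5.6]
opening: 0.22
grip_force: 59.9
t 4.37 p [603.5 158.1 241.8] yaw x -12.9 z [ 0.002  0.001 -1.   ] F [-0.3  1.9  5.6] M [0.45 0.02 0.07] op 0.22 g 60 q [-0.17  0.45 -0.25  1.56  0.12  1.15 -2.24]
```

```bash
python3 -m pendant '[0,0,0,0,0,-0.008,10, 0,0,0,0,0,-0.012,10, 0,0,0,0,0,-0.012,10, 0,0,-3,0,0,-0.012,10, 0,0,-7,0,0,-0.012,10, 0,0,-7,0,0,-0.006,10, 0,0,-7,0,0,0,10, 0,0,-7,0,0,0,10, 0,0,-7,0,0,0,10, 0,0,-7,0,0,0,10]';python3 -c "from h import *;st()"; python3 -m pendant '[0,0,-7,0,0,0,10, 0,0,-7,0,0,0,10, 0,0,-7,0,0,0,10, 0,0,-7,0,0,0,10, 0,0,-7,0,0,0,10, 0,0,-4,0,0,0,10, 0,0,0,-0.025,0.004,0,10, 0,0,0,-0.03,0.0048,0,10, 0,0,0,-0.03,0.0048,0,10, 0,0,0,-0.03,0.0048,0,10]'; python3 -m pendant '[0,0,0,-0.03,0.0048,0,10, 0,0,0,-0.03,0.0048,0,10, 0,0,0,-0.03,0.0048,0,10, 0,0,0,-0.03,0.0048,0,10, 0,0,0,-0.03,0.0048,0,10, 0,0,0,-0.025,0.004,0,10, 0,0,0,-0.012,0.0008,0,10, 0,0,0,0,0,0,10, 0,0,0,0,0,0,10, 0,0,0,0,0,0,10]'
python3 - <<'E'
from h import *
st();c=r.get_calibration("wrist");im=r.capture("wrist");cv2.imwrite("pics/w2.png",im[:,:,::-1])
import pickle;pickle.dump(c,open("w2.pkl","wb"))
E
```

```text
t: 5.2
position: [602.4, 156.5, 302.1]
tcp_rot: [0.96, 0.279, -0.001, 0.0]
wrist_force: [0.5, 0.1, -6.4]
opening: 0.218
grip_force: 58.8
t 5.20 p [602.4 156.5 302.1] yaw x 32.4 z [-0.002 -0.001 -1.   ] F [ 0.5  0.1 -6.4] M [-0.1   0.08  0.04] op 0.22 g 59 q [-0.06  0.43 -0.41  1.46  0.17  1.3  -1.49]
t: 6.03
position: [582.1, 40.7, 302.0]
tcp_rot: [0.814, 0.582, -0.001, -0.0]
wrist_force: [0.3, -0.3, -5.5]
opening: 0.22
grip_force: 59.0
t: 6.87
position: [549.8, -142.4, 302.6]
tcp_rot: [0.813, 0.582, -0.0, -0.001]
wrist_force: [-0.4, 0.5, -4.4]
opening: 0.22
grip_force: 59.0
t 6.87 p [ 549.8 -142.4  302.6] yaw x 71.2 z [-0.001  0.001 -1.   ] F [-0.4  0.5 -4.4] M [-0.13  0.04 -0.04] op 0.22 g 59 q [ 0.52  0.34 -0.49  1.59  0.17  1.25 -0.33]
```

View pics/w2.png

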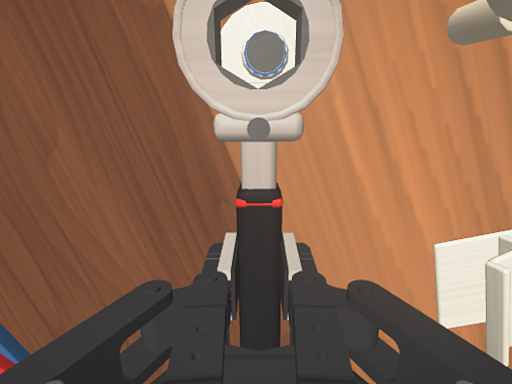

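```bash
python3 - <<'E'
from h import *
import pickle;c=pickle.load(open("w2.pkl","rb"))
im=cv2.imread("pics/w2.png")
# ring outer contour: light steel region
hsv=cv2.cvtColor(im,cv2.COLOR_BGR2HSV);m=((hsv[:,:,1]<50)&(hsv[:,:,2]>110)).astype(np.uint8);m[112:]=0;m[:,:150]=0;m[:,370:]=0
cs=cv2.findContours(m,0,1)[0];k=max(cs,key=cv2.contourArea)[:,0];k=k[(k[:,1]>3)&(k[:,1]<108)]
k=np.array([p for p in k if abs(np.hypot(p[0]-258,p[1]-36)-85)<8])
A=np.c_[2*k,np.ones(len(k))];b=(k**2).sum(1);s=np.linalg.lstsq(A,b.astype(float),rcond=None)[0];rr=np.sqrt(s[2]+s[0]**2+s[1]**2);print("ring px",s[:2],rr,len(k))
d=((hsv[:,:,1]<60)&(hsv[:,:,2]<120)).astype(np.uint8);d[:25]=0;d[90:]=0;d[:,:235]=0;d[:,:]*=1;d[:,295:]=0
ks=[q for q in cv2.findContours(d,0,1)[0]];print([(cv2.minEnclosingCircle(q),cv2.contourArea(q)) for q in ks if cv2.contourArea(q)>100])
f=192/np.tan(np.radians(c["vertical_fov"]/2));print("z top est",c["eye"][2]-f*31/rr, "eye",c["eye"])
for zt in(308,312):
    print("ring",cast(c,s[:2],zt).round(1))
print("rod",cast(c,[(265,53)],256).round(1))
ms=((hsv[:,:,1]<40)&(hsv[:,:,2]>200)).astype(np.uint8)
E
```

```text
ring px [257.59471861  33.66088299] 84.79152044867267 215
[(((277.0, 78.0), 19.723182678222656), 144.0)]
z top est 320.2459992706571 eye [574.51784686 -70.34677691 437.50938577]
ring [[580.2 -51.4 308. ]]
ring [[580. -52. 312.]]
rod [[583.1 -53.7 256. ]]
```

```bash
cat > ring.py <<'E'
from h import *
def ring(c,im,zt,c0):
    hsv=cv2.cvtColor(im,cv2.COLOR_BGR2HSV);m=((hsv[:,:,1]<50)&(hsv[:,:,2]>110)).astype(np.uint8);m[112:]=0;m[:,:150]=0;m[:,370:]=0
    k=max(cv2.findContours(m,0,1)[0],key=cv2.contourArea)[:,0];k=k[(k[:,1]>3)&(k[:,1]<108)]
    w=cast(c,k,zt)[:,:2]
    for i in range(3):
        q=w[abs(np.hypot(*(w-c0).T)-31)<5]
        s=np.linalg.lstsq(np.c_[2*q,np.ones(len(q))],(q**2).sum(1),rcond=None)[0];c0=s[:2]
    return s[:2],np.sqrt(s[2]+s[0]**2+s[1]**2),len(q)
E
python3 - <<'E'
from ring import *
import pickle;c=pickle.load(open("w2.pkl","rb"));im=cv2.imread("pics/w2.png")
for z in (304,308,312,316): print(z,ring(c,im,z,np.array([580,-52.])))
hsv=cv2.cvtColor(im,cv2.COLOR_BGR2HSV);d=((hsv[:,:,2]<130)&(hsv[:,:,1]<110)).astype(np.uint8)[28:80,243:290]
q=max(cv2.findContours(d,0,1)[0],key=cv2.contourArea);e=cv2.fitEllipse(q);print(e,cast(c,[(e[0][0]+243,e[0][1]+28)],256))
E
```

```text
304 (array([580.04665884, -51.58512295]), np.float64(31.98815975566856), 215)
308 (array([579.8810132 , -52.14723037]), np.float64(31.029780400636838), 215)
312 (array([579.71536756, -52.70933778]), np.float64(30.071401045603828), 215)
316 (array([579.54972192, -53.2714452 ]), np.float64(29.113021690555968), 215)
((21.75287628173828, 23.163101196289062), (35.720123291015625, 39.61970901489258), 3.171797275543213) [[583.2845161  -52.83618808 256.        ]]
```

```bash
python3 -m pendant '[0,0,0,0,0.0035,0,10, 0,0,0,0,0,0.006,10, 0,0,0,0,0,0.006,10, 0,0,0,0,0,0.006,10, 0,0,0,0,0,0.005,10, 0,0,0,0,0,0,10, 0,0,0,0,0,0,10, 0,0,0,0,0,0,10, 0,0,0,0,0,0,10, 0,0,0,0,0,0,10]'
python3 - <<'E'
from ring import *
st();c=r.get_calibration("wrist");im=r.capture("wrist")[:,:,::-1].copy();cv2.imwrite("pics/w3.png",im)
import pickle;pickle.dump(c,open("w3.pkl","wb"))
zt=r.get_state()["position"][2]+7;print(ring(c,im,zt,np.array([583,-53.])), proj(c,[583.2,-53,256]))
a=cv2.resize(im[0:130,170:350],None,fx=4,fy=4,interpolation=2);cv2.imwrite("pics/z3.png",a)
E
```

```text
t: 7.75
position: [553.4, -144.9, 280.2]
tcp_rot: [0.814, 0.581, 0.0, 0.0]
wrist_force: [1.2, 0.4, -5.7]
opening: 0.219
grip_force: 58.9
t 7.75 p [ 553.4 -144.9  280.2] yaw x 71.1 z [ 0.001 -0.    -1.   ] F [ 1.2  0.4 -5.7] M [-0.16  0.04 -0.03] op 0.22 g 59 q [ 0.52  0.36 -0.49  1.62  0.18  1.21 -0.34]
(array([583.52122949, -54.9357949 ]), np.float64(30.620717335146338), 213) [[255.84545478  42.93281197]]
```

View pics/z3.png

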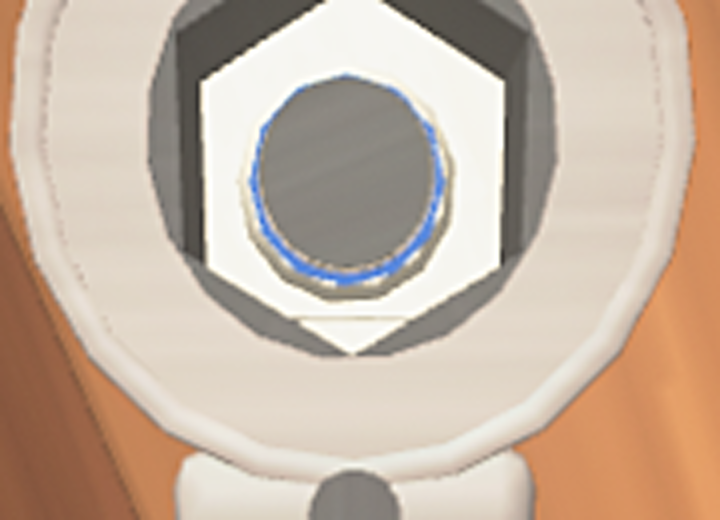

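```bash
python3 -m pendant '[0,0,0,0.0015,0,0.002,10, 0,0,0,0,0,0.003,10, 0,0,0,0,0,0.003,10, 0,0,0,0,0,0.003,10, 0,0,0,0,0,0.003,10, 0,0,0,0,0,0.002,10, 0,0,0,0,0,0.002,10, 0,0,0,0,0,0,10, 0,0,0,0,0,0,10, 0,0,0,0,0,0,10]'
python3 -c "from h import *;st()"
```

```text
t: 8.63
position: [553.8, -143.4, 261.9]
tcp_rot: [0.814, 0.581, 0.0, 0.0]
wrist_force: [0.4, -0.0, -5.0]
opening: 0.219
grip_force: 58.9
t 8.63 p [ 553.8 -143.4  261.9] yaw x 71.1 z [ 0. -0. -1.] F [ 0.4 -0.  -5. ] M [-0.19  0.03 -0.03] op 0.22 g 59 q [ 0.52  0.38 -0.49  1.64  0.19  1.17 -0.35]
```

```bash
python3 -m pendant '[0,0,0,0,0,0.001,10, 0,0,0,0,0,0.001,10, 0,0,0,0,0,0.001,10, 0,0,0,0,0,0.001,10, 0,0,0,0,0,0.001,10, 0,0,0,0,0,0.001,10, 0,0,0,0,0,0,10, 0,0,0,0,0,0,10, 0,0,0,0,0,0,10, 0,0,0,0,0,0,10]'
python3 -c "from h import *;st()"
```

```text
t: 9.47
position: [553.7, -143.4, 255.9]
tcp_rot: [0.814, 0.581, 0.0, 0.0]
wrist_force: [-0.1, -0.4, -5.3]
opening: 0.217
grip_force: 58.9
t 9.47 p [ 553.7 -143.4  255.9] yaw x 71.1 z [ 0. -0. -1.] F [-0.1 -0.4 -5.3] M [-0.14  0.04  0.03] op 0.22 g 59 q [ 0.51  0.38 -0.49  1.65  0.19  1.16 -0.35]
```

```bash
python3 -m pendant '[0,0,0,0,0,0.001,10, 0,0,0,0,0,0.001,10, 0,0,0,0,0,0,10, 0,0,0,0,0,0,10, 0,0,0,0,0,0,10, 0,0,0,0,0,0,10, 0,0,0,0,0,0,10, 0,0,0,0,0,0,10, 0,0,0,0,0,0,10, 0,0,0,0,0,0,10]'
python3 - <<'E'
from ring import *
st();c=r.get_calibration("wrist");im=r.capture("wrist")[:,:,::-1].copy()
zt=r.get_state()["position"][2]+8;print(ring(c,im,zt,np.array([583,-53.])))
a=cv2.resize(im[0:130,170:350],None,fx=4,fy=4,interpolation=2);cv2.imwrite("pics/z4.png",a)
import pickle;pickle.dump(c,open("w4.pkl","wb"))
E
```

```text
t: 10.3
position: [553.8, -143.5, 253.9]
tcp_rot: [0.814, 0.581, 0.0, 0.0]
wrist_force: [-0.7, -1.9, 0.1]
opening: 0.217
grip_force: 59.7
t 10.30 p [ 553.8 -143.5  253.9] yaw x 71.1 z [ 0. -0. -1.] F [-0.7 -1.9  0.1] M [0.01 0.12 0.05] op 0.22 g 60 q [ 0.51  0.38 -0.49  1.65  0.19  1.15 -0.35]
(array([583.92965425, -53.49148621]), np.float64(30.668554690921248), 212)
```

View pics/z4.png

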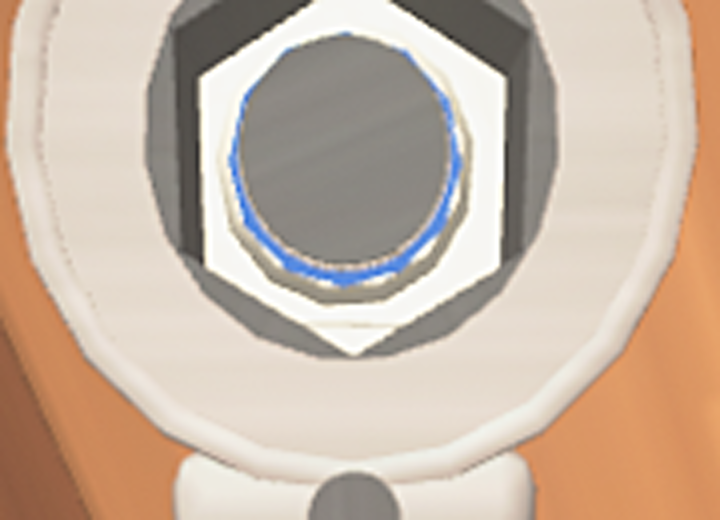

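```bash
python3 -m pendant '[0,0,3,0.0001,-0.005,0.0002,10, 0,0,3,0.0001,-0.005,0.0002,10, 0,0,3,0.0001,-0.005,0.0002,10, 0,0,3,0.0001,-0.005,0.0002,10, 0,0,3,0.0001,-0.005,0.0002,10, 0,0,3,0.0001,-0.005,0.0002,10, 0,0,3,0.0001,-0.005,0.0002,10, 0,0,3,0.0001,-0.005,0.0002,10, 0,0,0,0,0,0,10, 0,0,0,0,0,0,10]'
python3 -c "
from h import *
s=st();x=R.from_quat(s['tcp_rot']).as_matrix()[:,0];print(s['position']+95*x)"
```

```text
t: 11.18
position: [520.2, -123.3, 252.9]
tcp_rot: [0.916, 0.4, 0.001, 0.001]
wrist_force: [0.7, -2.0, 3.0]
opening: 0.216
grip_force: 60.0
t 11.18 p [ 520.2 -123.3  252.9] yaw x 47.2 z [ 0.002 -0.    -1.   ] F [ 0.7 -2.   3. ] M [ 0.18 -0.36 -0.12] op 0.22 g 60 q [ 0.46  0.31 -0.42  1.75  0.14  1.11 -0.75]
[584.77993562 -53.57878269 252.95989801]
```

```bash
python3 -m pendant '[0,0,2,0.0001,-0.0033,0.0002,10, 0,0,2,0.0001,-0.0033,0.0002,10, 0,0,2,0.0001,-0.0033,0.0002,10, 0,0,2,0.0001,-0.0033,0.0002,10, 0,0,2,0.0001,-0.0033,0.0002,10, 0,0,2,0.0001,-0.0033,0.0002,10, 0,0,2,0.0001,-0.0033,0.0002,10, 0,0,2,0.0001,-0.0033,0.0002,10, 0,0,0,0,0,0,10, 0,0,0,0,0,0,10]'
python3 -c "
from h import *
s=st();x=R.from_quat(s['tcp_rot']).as_matrix()[:,0];print(s['position']+95*x)"
```

```text
t: 12.02
position: [503.1, -103.0, 250.1]
tcp_rot: [0.963, 0.269, -0.0, 0.0]
wrist_force: [2.3, -1.8, -5.1]
opening: 0.219
grip_force: 59.1
t 12.02 p [ 503.1 -103.   250.1] yaw x 31.2 z [-0.001 -0.    -1.   ] F [ 2.3 -1.8 -5.1] M [-0.52 -0.24 -0.07] op 0.22 g 59 q [ 0.4   0.28 -0.38  1.8   0.11  1.09 -1.04]
[584.31712387 -53.72219591 250.02914494]
```

```bash
python3 -m pendant '[0,0,0,0,0,0.0008,10, 0,0,0,0,0,0.0008,10, 0,0,0,0,0,0.0008,10, 0,0,0,0,0,0.0008,10, 0,0,0,0,0,0.0008,10, 0,0,0,0,0,0.0008,10, 0,0,0,0,0,0.0008,10, 0,0,0,0,0,0.0008,10, 0,0,0,0,0,0,10, 0,0,0,0,0,0,10]'
python3 -c "
from h import *
s=st();x=R.from_quat(s['tcp_rot']).as_matrix()[:,0];print(s['position']+95*x)"
```

```text
t: 12.85
position: [502.6, -102.9, 244.5]
tcp_rot: [0.963, 0.268, -0.0, 0.0]
wrist_force: [-5.1, -2.6, 5.0]
opening: 0.216
grip_force: 60.4
t 12.85 p [ 502.6 -102.9  244.5] yaw x 31.1 z [-0.001 -0.001 -1.   ] F [-5.1 -2.6  5. ] M [-0.51  0.62  0.15] op 0.22 g 60 q [ 0.4   0.28 -0.38  1.81  0.12  1.07 -1.05]
[583.97943978 -53.8659623  244.39840479]
```

```bash
python3 -m pendant '[0,0,0,-0.0008,0,0,10, 0,0,1,0,-0.0017,0.0005,10, 0,0,1,0,-0.0017,0.0005,10, 0,0,1,0,-0.0017,0.0005,10, 0,0,0,0,0,0.0005,10, 0,0,0,0,0,0.0005,10, 0,0,0,0,0,0.0005,10, 0,0,0,0,0,0.0005,10, 0,0,0,0,0,0,10, 0,0,0,0,0,0,10]'
python3 -c "
from h import *
s=st();x=R.from_quat(s['tcp_rot']).as_matrix()[:,0];print(s['position']+95*x)"
```

```text
t: 13.68
position: [499.6, -98.8, 240.8]
tcp_rot: [0.97, 0.242, -0.0, 0.0]
wrist_force: [-4.4, -4.8, 6.5]
opening: 0.217
grip_force: 60.6
t 13.68 p [499.6 -98.8 240.8] yaw x 28.0 z [-0.    -0.001 -1.   ] F [-4.4 -4.8  6.5] M [-0.58  0.52  0.1 ] op 0.22 g 61 q [ 0.39  0.28 -0.37  1.82  0.11  1.06 -1.11]
[583.42256195 -54.16280117 240.76671502]
```

```bash
python3 -m pendant '[0,0,2,-0.0007,-0.0033,0,10, 0,0,5,0.0003,-0.0083,0,10, 0,0,5,0.0003,-0.0083,0,10, 0,0,5,0.0003,-0.0083,0,10, 0,0,5,0.0003,-0.0083,0,10, 0,0,5,0.0003,-0.0083,0,10, 0,0,5,0.0003,-0.0083,0,10, 0,0,5,0.0003,-0.0083,0,10, 0,0,0,0,0,0,10, 0,0,0,0,0,0,10]'
cat > w.py <<'E'
from h import *
s=st();m=R.from_quat(s['tcp_rot']).as_matrix();F=s['wrist_force']-[0,0,-5.2]
ft=m.T@F;print("ring",(s['position']+95*m[:,0]).round(1),"F tool",ft.round(1),"torque est",round(ft[1]*.095,2),"Mtool",(m.T@s['moment']).round(2))
E
python3 w.py
```

```text
t: 14.52
position: [489.3, -39.3, 240.9]
tcp_rot: [0.997, -0.076, 0.001, 0.0]
wrist_force: [0.4, -1.6, 3.2]
opening: 0.217
grip_force: 60.3
t 14.52 p [489.3 -39.3 240.9] yaw x -8.8 z [ 0.001 -0.    -1.   ] F [ 0.4 -1.6  3.2] M [-0.59 -0.5  -0.08] op 0.22 g 60 q [ 0.22  0.24 -0.3   1.87  0.08  1.04 -1.84]
ring [583.2 -53.8 241. ] F tool [ 0.7  1.5 -8.4] torque est 0.14 Mtool [-0.51  0.59  0.08]
```

```bash
python3 -m pendant '[0,0,5,0.0003,-0.0083,0,10, 0,0,5,0.0003,-0.0083,0,10, 0,0,5,0.0003,-0.0083,0,10, 0,0,5,0.0003,-0.0083,0,10, 0,0,5,0.0003,-0.0083,0,10, 0,0,5,0.0003,-0.0083,0,10, 0,0,5,0.0003,-0.0083,0,10, 0,0,0,0,0,0,10, 0,0,0,0,0,0,10, 0,0,0,0,0,0,10]'
python3 w.py
```

```text
t: 15.35
position: [514.2, 11.6, 240.9]
tcp_rot: [0.928, -0.372, 0.001, -0.0]
wrist_force: [2.3, -2.7, 3.0]
opening: 0.217
grip_force: 60.2
t 15.35 p [514.2  11.6 240.9] yaw x -43.7 z [ 0.001 -0.    -1.   ] F [ 2.3 -2.7  3. ] M [-0.96 -0.92  0.13] op 0.22 g 60 q [ 0.05  0.27 -0.22  1.82  0.07  1.06 -2.53]
ring [582.9 -54.1 241. ] F tool [ 3.5  0.4 -8.1] torque est 0.03 Mtool [-0.06  1.33 -0.13]
```

```bash
python3 -m pendant '[0,0,-5,0.0003,0.0083,0,10, 0,0,-5,0.0003,0.0083,0,10, 0,0,-5,0.0003,0.0083,0,10, 0,0,-5,0.0003,0.0083,0,10, 0,0,-5,0.0003,0.0083,0,10, 0,0,-5,0.0003,0.0083,0,10, 0,0,-5,0.0003,0.0083,0,10, 0,0,-5,0.0003,0.0083,0,10, 0,0,-5,0.0003,0.0083,0,10, 0,0,0,0,0,0,10]'
python3 w.py
python3 -m pendant '[0,0,-5,0.0003,0.0083,0,10, 0,0,-5,0.0003,0.0083,0,10, 0,0,-5,0.0003,0.0083,0,10, 0,0,-5,0.0003,0.0083,0,10, 0,0,-5,0.0003,0.0083,0,10, 0,0,-5,0.0003,0.0083,0,10, 0,0,-5,0.0003,0.0083,0,10, 0,0,-5,0.0003,0.0083,0,10, 0,0,-5,0.0003,0.0083,0,10, 0,0,0,0,0,0,10]'
python3 w.py
```

```text
t: 16.18
position: [487.6, -56.7, 240.6]
tcp_rot: [1.0, 0.013, 0.001, -0.001]
wrist_force: [7.8, 0.7, -4.8]
opening: 0.218
grip_force: 59.3
t 16.18 p [487.6 -56.7 240.6] yaw x 1.5 z [ 0.002  0.001 -1.   ] F [ 7.8  0.7 -4.8] M [ 0.33 -1.49  0.13] op 0.22 g 59 q [ 0.27  0.24 -0.32  1.87  0.09  1.04 -1.63]
ring [582.5 -54.2 240.8] F tool [ 7.8 -0.5 -0.4] torque est -0.05 Mtool [ 0.29  1.5  -0.14]
t: 17.02
position: [517.0, -122.7, 240.4]
tcp_rot: [0.919, 0.395, 0.002, -0.001]
wrist_force: [5.1, 1.3, -3.5]
opening: 0.22
grip_force: 59.4
t 17.02 p [ 517.  -122.7  240.4] yaw x 46.5 z [ 0.002  0.002 -1.   ] F [ 5.1  1.3 -3.5] M [ 0.34 -1.08 -0.19] op 0.22 g 59 q [ 0.46  0.32 -0.41  1.77  0.14  1.08 -0.76]
ring [582.3 -53.7 240.7] F tool [ 4.5  2.8 -1.7] torque est 0.27 Mtool [-0.55  0.99  0.19]
```

```bash
python3 -m pendant '[0,0,0,0.0006,0,0.0005,10, 0,0,4,0.0002,-0.0066,0,10, 0,0,4,0.0002,-0.0066,0,10, 0,0,4,0.0002,-0.0066,0,10, 0,0,4,0.0002,-0.0066,0,10, 0,0,4,0.0002,-0.0066,0,10, 0,0,4,0.0002,-0.0066,0,10, 0,0,4,0.0002,-0.0066,0,10, 0,0,0,0,0,0,10, 0,0,0,0,0,0,10]'
python3 w.py
```

```text
t: 17.85
position: [492.6, -83.2, 240.3]
tcp_rot: [0.987, 0.158, 0.002, -0.0]
wrist_force: [10.6, -0.9, -5.3]
opening: 0.215
grip_force: 59.2
t 17.85 p [492.6 -83.2 240.3] yaw x 18.2 z [ 0.003  0.001 -1.   ] F [10.6 -0.9 -5.3] M [-0.37 -1.93 -0.27] op 0.22 g 59 q [ 0.35  0.26 -0.35  1.85  0.1   1.05 -1.29]
ring [582.9 -53.5 240.6] F tool [9.8 4.2 0.2] torque est 0.4 Mtool [-0.95  1.72  0.27]
```

```bash
sed -i '$d' w.py; cat >> w.py <<'E'
import sys
ft=m.T@F;mt=m.T@s['moment'];T=.095*ft[1]-mt[2]
print("ring",(s['position']+95*m[:,0]).round(1),"F tool",ft.round(1),"T %.2f"%T)
sys.exit(1 if T>.55 or ft[1]>7 else 0)
E
python3 -m pendant '[0,0,0,0.001,0,0,10, 0,0,1,0,-0.0016,0,10, 0,0,1,0,-0.0016,0,10, 0,0,1,0,-0.0016,0,10, 0,0,1,0,-0.0016,0,10, 0,0,1,0,-0.0016,0,10, 0,0,0,0,0,0,10, 0,0,0,0,0,0,10, 0,0,0,0,0,0,10, 0,0,0,0,0,0,10]' >/dev/null
python3 w.py && python3 -m pendant '[0,0,1,0,-0.0016,0,10, 0,0,1,0,-0.0016,0,10, 0,0,1,0,-0.0016,0,10, 0,0,1,0,-0.0016,0,10, 0,0,0,0,0,0,10, 0,0,0,0,0,0,10, 0,0,0,0,0,0,10, 0,0,0,0,0,0,10, 0,0,0,0,0,0,10, 0,0,0,0,0,0,10]' >/dev/null && python3 w.py
```

```text
t 18.68 p [490.6 -75.5 240. ] yaw x 13.2 z [ 0.001  0.001 -1.   ] F [ 6.9 -2.  -2.9] M [-0.4  -1.29 -0.08] op 0.22 g 59 q [ 0.32  0.25 -0.34  1.86  0.09  1.05 -1.39]
ring [583.1 -53.8 240.1] F tool [ 6.3  3.5 -2.2] T 0.26
t 19.52 p [489.3 -69.2 240. ] yaw x 9.2 z [ 0.001  0.001 -1.   ] F [ 5.7 -1.2 -3.1] M [-0.4  -1.28 -0.06] op 0.22 g 59 q [ 0.31  0.25 -0.33  1.86  0.09  1.05 -1.47]
ring [583.1 -53.9 240.1] F tool [ 5.5  2.1 -2.1] T 0.14
```

```bash

python3 -m pendant '[0,0,1,0.0003,-0.0016,0,10, 0,0,1,0,-0.0016,0,10, 0,0,1,0,-0.0016,0,10, 0,0,1,0,-0.0016,0,10, 0,0,0,0,0,0,10, 0,0,0,0,0,0,10, 0,0,0,0,0,0,10, 0,0,0,0,0,0,10, 0,0,0,0,0,0,10, 0,0,0,0,0,0,10]' >/dev/null && python3 w.py &&
python3 -m pendant '[0,0,1,0.0003,-0.0016,0,10, 0,0,1,0,-0.0016,0,10, 0,0,1,0,-0.0016,0,10, 0,0,1,0,-0.0016,0,10, 0,0,0,0,0,0,10, 0,0,0,0,0,0,10, 0,0,0,0,0,0,10, 0,0,0,0,0,0,10, 0,0,0,0,0,0,10, 0,0,0,0,0,0,10]' >/dev/null && python3 w.py &&
python3 -m pendant '[0,0,1,0,-0.0016,0,10, 0,0,1,0,-0.0016,0,10, 0,0,1,0,-0.0016,0,10, 0,0,1,0,-0.0016,0,10, 0,0,0,0,0,0,10, 0,0,0,0,0,0,10, 0,0,0,0,0,0,10, 0,0,0,0,0,0,10, 0,0,0,0,0,0,10, 0,0,0,0,0,0,10]' >/dev/null && python3 w.py &&
python3 -m pendant '[0,0,1,0,-0.0016,0,10, 0,0,1,0,-0.0016,0,10, 0,0,1,0,-0.0016,0,10, 0,0,1,0,-0.0016,0,10, 0,0,0,0,0,0,10, 0,0,0,0,0,0,10, 0,0,0,0,0,0,10, 0,0,0,0,0,0,10, 0,0,0,0,0,0,10, 0,0,0,0,0,0,10]' >/dev/null && python3 w.py
```

```text
t 20.35 p [488.5 -62.7 239.9] yaw x 5.2 z [ 0.001  0.001 -1.   ] F [ 4.9 -1.8 -3. ] M [-0.34 -1.14  0.03] op 0.22 g 59 q [ 0.29  0.24 -0.32  1.87  0.09  1.05 -1.55]
ring [583.1 -54.  240. ] F tool [ 4.8  2.2 -2.2] T 0.24
t 21.18 p [488.1 -56.1 240. ] yaw x 1.2 z [ 0.     0.001 -1.   ] F [ 5.7 -1.  -3.2] M [-0.27 -0.97  0.15] op 0.22 g 59 q [ 0.27  0.24 -0.32  1.87  0.09  1.04 -1.63]
ring [583.1 -54.1 240. ] F tool [ 5.7  1.1 -2. ] T 0.26
t 22.02 p [488.2 -49.6 240. ] yaw x -2.8 z [ 0.     0.001 -1.   ] F [ 4.8 -0.7 -4.9] M [-0.17 -0.92  0.16] op 0.22 g 59 q [ 0.25  0.24 -0.31  1.87  0.08  1.04 -1.71]
ring [583.1 -54.3 240. ] F tool [ 4.9  0.4 -0.3] T 0.20
t 22.85 p [488.7 -43.1 240. ] yaw x -6.8 z [ 0.     0.001 -1.   ] F [ 5.  -0.5 -3.2] M [-0.09 -1.02  0.28] op 0.22 g 59 q [ 0.23  0.24 -0.3   1.87  0.08  1.04 -1.79]
ring [583.  -54.4 240. ] F tool [ 5.1 -0.1 -2. ] T 0.28
```

```bash

python3 -m pendant '[0,0,1,0.0003,-0.0017,0,10, 0,0,1,0,-0.0017,0,10, 0,0,1,0,-0.0017,0,10, 0,0,1,0,-0.0017,0,10, 0,0,0,0,0,0,10, 0,0,0,0,0,0,10, 0,0,0,0,0,0,10, 0,0,0,0,0,0,10, 0,0,0,0,0,0,10, 0,0,0,0,0,0,10]' >/dev/null && python3 w.py &&
python3 -m pendant '[0,0,1,0.0003,-0.0017,0,10, 0,0,1,0,-0.0017,0,10, 0,0,1,0,-0.0017,0,10, 0,0,1,0,-0.0017,0,10, 0,0,0,0,0,0,10, 0,0,0,0,0,0,10, 0,0,0,0,0,0,10, 0,0,0,0,0,0,10, 0,0,0,0,0,0,10, 0,0,0,0,0,0,10]' >/dev/null && python3 w.py &&
python3 -m pendant '[0,0,1,0,-0.0017,0,10, 0,0,1,0,-0.0017,0,10, 0,0,1,0,-0.0017,0,10, 0,0,1,0,-0.0017,0,10, 0,0,0,0,0,0,10, 0,0,0,0,0,0,10, 0,0,0,0,0,0,10, 0,0,0,0,0,0,10, 0,0,0,0,0,0,10, 0,0,0,0,0,0,10]' >/dev/null && python3 w.py &&
python3 -m pendant '[0,0,1,0,-0.0017,0,10, 0,0,1,0,-0.0017,0,10, 0,0,1,0,-0.0017,0,10, 0,0,1,0,-0.0017,0,10, 0,0,0,0,0,0,10, 0,0,0,0,0,0,10, 0,0,0,0,0,0,10, 0,0,0,0,0,0,10, 0,0,0,0,0,0,10, 0,0,0,0,0,0,10]' >/dev/null && python3 w.py
```

```text
t 23.68 p [489.8 -36.8 240.1] yaw x -10.9 z [-0.  0. -1.] F [ 3.4  1.2 -4.5] M [ 0.35 -0.52  0.47] op 0.21 g 60 q [ 0.21  0.24 -0.29  1.87  0.08  1.04 -1.88]
ring [583.1 -54.7 240.1] F tool [ 3.2 -1.8 -0.7] T 0.30
t 24.52 p [491.3 -30.3 240.1] yaw x -14.9 z [-0.001  0.    -1.   ] F [-1.2  2.8 -3.4] M [0.55 0.45 0.46] op 0.22 g 60 q [ 0.19  0.24 -0.29  1.87  0.08  1.05 -1.96]
ring [583.1 -54.7 240. ] F tool [-1.9 -2.4 -1.8] T 0.23
t 25.35 p [493.3 -23.8 240.1] yaw x -18.9 z [-0.001  0.    -1.   ] F [-4.9  2.  -3. ] M [0.57 1.09 0.35] op 0.22 g 60 q [ 0.17  0.24 -0.28  1.86  0.08  1.05 -2.04]
ring [583.2 -54.6 240. ] F tool [-5.3 -0.3 -2.2] T 0.32
t 26.18 p [495.7 -17.6 240.1] yaw x -22.9 z [-0.001 -0.    -1.   ] F [-4.7  1.9 -3.7] M [0.46 1.22 0.31] op 0.22 g 60 q [ 0.15  0.24 -0.27  1.86  0.07  1.05 -2.12]
ring [583.2 -54.5 240. ] F tool [-5.1  0.1 -1.5] T 0.32
```

```bash

python3 -m pendant '[0,0,1,-0.0003,-0.0017,0,10, 0,0,1,0,-0.0017,0,10, 0,0,1,0,-0.0017,0,10, 0,0,1,0,-0.0017,0,10, 0,0,0,0,0,0,10, 0,0,0,0,0,0,10, 0,0,0,0,0,0,10, 0,0,0,0,0,0,10, 0,0,0,0,0,0,10, 0,0,0,0,0,0,10]' >/dev/null && python3 w.py &&
python3 -m pendant '[0,0,1,0,-0.0017,0,10, 0,0,1,0,-0.0017,0,10, 0,0,1,0,-0.0017,0,10, 0,0,1,0,-0.0017,0,10, 0,0,0,0,0,0,10, 0,0,0,0,0,0,10, 0,0,0,0,0,0,10, 0,0,0,0,0,0,10, 0,0,0,0,0,0,10, 0,0,0,0,0,0,10]' >/dev/null && python3 w.py &&
python3 -m pendant '[0,0,1,0,-0.0017,0,10, 0,0,1,0,-0.0017,0,10, 0,0,1,0,-0.0017,0,10, 0,0,1,0,-0.0017,0,10, 0,0,0,0,0,0,10, 0,0,0,0,0,0,10, 0,0,0,0,0,0,10, 0,0,0,0,0,0,10, 0,0,0,0,0,0,10, 0,0,0,0,0,0,10]' >/dev/null && python3 w.py &&
python3 -m pendant '[0,0,1,0,-0.0017,0,10, 0,0,1,0,-0.0017,0,10, 0,0,1,0,-0.0017,0,10, 0,0,1,0,-0.0017,0,10, 0,0,0,0,0,0,10, 0,0,0,0,0,0,10, 0,0,0,0,0,0,10, 0,0,0,0,0,0,10, 0,0,0,0,0,0,10, 0,0,0,0,0,0,10]' >/dev/null && python3 w.py
```

```text
t 27.02 p [498.3 -11.6 240.1] yaw x -26.9 z [-0.001 -0.001 -1.   ] F [-5.  -1.6 -4.4] M [-0.18  1.26  0.37] op 0.22 g 60 q [ 0.13  0.25 -0.26  1.86  0.07  1.05 -2.2 ]
ring [583.  -54.6 240.1] F tool [-3.8  3.7 -0.8] T 0.72
```

```bash

python3 -m pendant '[0,0,0.5,0,-0.0008,0,10, 0,0,0.5,0,-0.0008,0,10, 0,0,0.5,0,-0.0008,0,10, 0,0,0,0,0,0,10, 0,0,0,0,0,0,10, 0,0,0,0,0,0,10, 0,0,0,0,0,0,10, 0,0,0,0,0,0,10, 0,0,0,0,0,0,10, 0,0,0,0,0,0,10]' >/dev/null ; python3 w.py
```

```text
t 27.85 p [499.3  -9.6 240.1] yaw x -28.4 z [-0.001 -0.001 -1.   ] F [-5.6 -1.4 -3.6] M [-0.24  1.29  0.44] op 0.22 g 60 q [ 0.12  0.25 -0.26  1.85  0.07  1.05 -2.23]
ring [582.9 -54.8 240. ] F tool [-4.3  3.9 -1.6] T 0.82
```

```bash

python3 -m pendant '[0,0,0.5,0,-0.0008,0,10, 0,0,0.5,0,-0.0008,0,10, 0,0,0.5,0,-0.0008,0,10, 0,0,0,0,0,0,10, 0,0,0,0,0,0,10, 0,0,0,0,0,0,10, 0,0,0,0,0,0,10, 0,0,0,0,0,0,10, 0,0,0,0,0,0,10, 0,0,0,0,0,0,10]' >/dev/null ; python3 w.py
```

```text
t 28.68 p [500.4  -7.6 240. ] yaw x -29.9 z [-0.001 -0.001 -1.   ] F [-5.5 -1.4 -3.8] M [-0.4   1.38  0.6 ] op 0.22 g 60 q [ 0.12  0.25 -0.25  1.85  0.07  1.05 -2.26]
ring [582.7 -55.  240. ] F tool [-4.1  3.9 -1.4] T 0.98
```

```bash

python3 -m pendant '[0,0,0.5,0,-0.0010,0,10, 0,0,0.5,0,-0.001,0,10, 0,0,0.5,0,-0.001,0,10, 0,0,0.5,0,-0.001,0,10, 0,0,0,0,0,0,10, 0,0,0,0,0,0,10, 0,0,0,0,0,0,10, 0,0,0,0,0,0,10, 0,0,0,0,0,0,10, 0,0,0,0,0,0,10]' >/dev/null ; python3 w.py
```

```text
t 29.52 p [502.2  -4.7 240. ] yaw x -31.9 z [-0.001 -0.002 -1.   ] F [-6.7 -2.7 -4.3] M [-0.74  1.57  0.51] op 0.22 g 60 q [ 0.11  0.25 -0.25  1.85  0.07  1.05 -2.3 ]
ring [582.8 -55.  239.9] F tool [-4.2  5.8 -0.9] T 1.07
```

```bash

python3 -m pendant '[0,0,0.5,0,-0.0012,0,10, 0,0,0.5,0,-0.0012,0,10, 0,0,0.5,0,-0.0012,0,10, 0,0,0.5,0,-0.0012,0,10, 0,0,0,0,0,0,10, 0,0,0,0,0,0,10, 0,0,0,0,0,0,10, 0,0,0,0,0,0,10, 0,0,0,0,0,0,10, 0,0,0,0,0,0,10]' >/dev/null ; python3 w.py
```

```text
t 30.35 p [504.3   0.6 240.5] yaw x -34.0 z [-0.002  0.    -1.   ] F [-12.3   0.5   2.7] M [ 0.08  2.   -0.42] op 0.22 g 61 q [ 0.09  0.26 -0.25  1.84  0.07  1.05 -2.34]
ring [583.1 -52.5 240.3] F tool [-10.5   6.4  -7.9] T 0.20
```

```bash
python3 - <<'E'
from ring import *
c=r.get_calibration("wrist");im=r.capture("wrist")[:,:,::-1].copy();cv2.imwrite("pics/w5.png",im)
import pickle;pickle.dump(c,open("w5.pkl","wb"))
zt=r.get_state()["position"][2]+9;print(ring(c,im,zt,np.array([583,-53.])))
t=r.capture("scene")[:,:,::-1];t=cv2.resize(t[105:225,215:395],None,fx=2.2,fy=2.2,interpolation=2);tt=np.zeros((264,512,3),np.uint8);tt[:,:t.shape[1]]=t
cv2.imwrite("pics/z5.png",np.vstack([im[:300],tt]))
E
```

```text
(array([582.87438022, -52.7968764 ]), np.float64(33.37015250382024), 210)
```

View pics/z5.png

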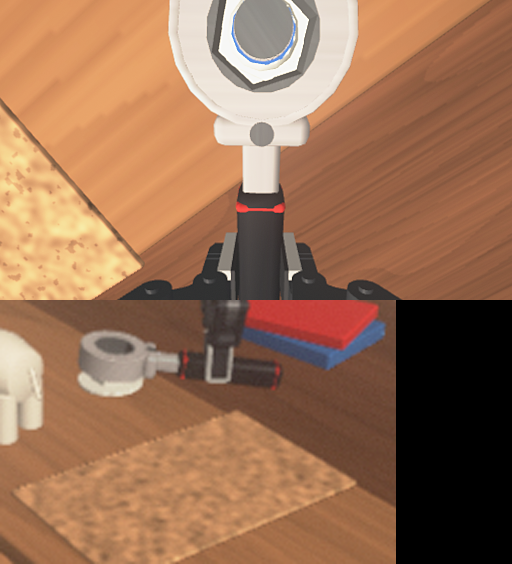

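```bash

python3 -m pendant '[0,0,0,0,0,-0.006,10, 0,0,0,0,0,-0.01,10, 0,0,0,0,0,-0.01,10, 0,-2.5,0,0,0,-0.01,10, 0,-2.5,0,0,0,0,10, 0,-2.5,0,0,0,0,10, 0,0,0,0,0,0,10, 0,0,0,0,0,0,10, 0,0,0,0,0,0,10, 0,0,0,0,0,0,10]' >/dev/null ; python3 w.py
cat > lv.py <<'E'
from ring import *
from scipy.optimize import brentq
s=r.get_state();c=r.get_calibration("wrist");im=r.capture("wrist")[:,:,::-1].copy();cv2.imwrite("pics/last.png",im)
z=s["position"][2];x=R.from_quat(s["tcp_rot"]).as_matrix()[:,0];c0=s["position"][:2]+95*x[:2]/np.hypot(*x[:2])
for dz in(0,4,8,12): 
    q=ring(c,im,z+dz,c0);print(dz,q[0].round(1),round(q[1],2),q[2])
E
python3 lv.py; cp pics/last.png pics/w6.png
python3 - <<'E'
import cv2
im=cv2.imread('pics/w6.png');cv2.imwrite('pics/z6.png',cv2.resize(im[0:150,160:360],None,fx=3,fy=3,interpolation=2))
E
```

```text
t 31.28 p [505.4   0.9 276.5] yaw x -33.9 z [-0.107  0.072 -0.992] F [ 0.8 -0.3 -5.7] M [-0.1  -0.05 -0.02] op 0.21 g 60 q [ 0.14  0.29 -0.24  1.71 -0.01  1.25 -2.26]
ring [583.7 -51.6 264.2] F tool [ 0.9 -0.2  0.4] T -0.05
0 [583.9 -51.1] 31.63 210
4 [583.8 -51.1] 30.61 210
8 [583.7 -51. ] 29.59 210
12 [583.7 -51. ] 28.57 210
```

View pics/z6.png

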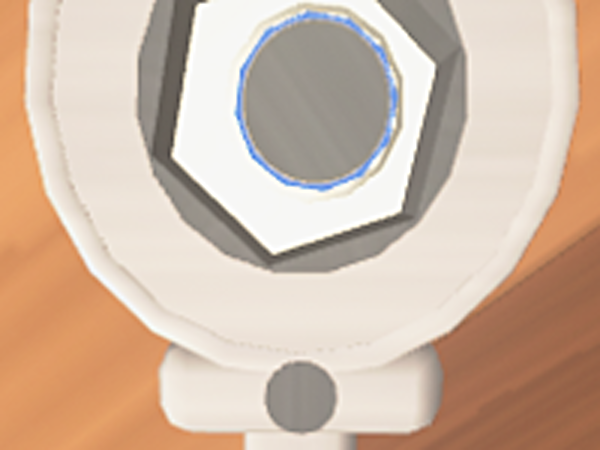

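```bash
python3 - <<'E'
from ring import *
c=r.get_calibration("wrist");im=cv2.imread("pics/w6.png")
print("rod",cast(c,[(160+317/3,103/3)],256))
# rod as dark grey ellipse
hsv=cv2.cvtColor(im,cv2.COLOR_BGR2HSV)
b=im[5:90,210:310].astype(int)
# bore region: grey statistics & lines
g=cv2.cvtColor(im,cv2.COLOR_BGR2GRAY)[0:95,205:325]
w=(g>225);print("white lvls",np.unique(g[w],return_counts=True))
e=cv2.createCLAHE(20,(2,2)).apply(np.where(w,(g.astype(int)-225)*8,0).clip(0,255).astype(np.uint8))
can=cv2.Canny(np.where(w,(g.astype(int)-225)*8,0).clip(0,255).astype(np.uint8),20,50)
L=cv2.HoughLinesP(can,1,np.pi/180,12,minLineLength=12,maxLineGap=3)
print(None if L is None else L[:,0])
E
```

```text
rod [[582.94734539 -53.30295838 256.        ]]
white lvls (array([226, 227, 228, 229, 230, 231, 232, 233, 234, 235, 236, 237, 238,
       239, 240, 241, 242, 243, 244, 245, 246, 247, 248, 249, 250, 251,
       252, 253, 254, 255], dtype=uint8), array([ 238,  348,  338,  478,  397,  300,  147,   66,   51,   41,   35,
         22,   13,   20,   15,   13,   12,   21,   17,   24,   64, 1850,
        203,  110,   80,   70,   67,   64,   98,  106]))
[[ 42  90  68  92]
 [ 45  84  88  70]
 [ 89  68 100  22]
 [ 12  51  20   3]
 [ 81  57  89  40]
 [ 15  55  45  83]
 [ 75  92  96  73]
 [107  65 109  42]
 [ 84  87 107  86]
 [112  42 112  28]
 [ 83  11  89  28]
 [  9  69  29  85]
 [ 35  21  46   4]
 [105  78 118  78]
 [  5  89  25  89]
 [ 56  67  74  63]
 [ 80  94 116  94]
 [110  41 110  16]
 [ 97  91 117  93]
 [ 47  60  67  64]
 [ 57  78  80  70]
 [100  70 106  53]
 [ 79   0  94  15]
 [  4  56  15  73]
 [ 33  39  38  52]
 [105  90 119  90]
 [101  65 119  66]
 [ 88  45  89  24]
 [ 31  22  41   7]
 [ 14  53  43  81]]
```

```bash

python3 -m pendant '[0,1.7,0,0.0006,0.0023,0,10, 0,0,0,0.0003,0,0.003,10, 0,0,0,0.0003,0,0.003,10, 0,0,0,0.0003,0,0.003,10, 0,0,0,0.0003,0,0.003,10, 0,0,0,0,0,0,10, 0,0,0,0,0,0,10, 0,0,0,0,0,0,10, 0,0,0,0,0,0,10, 0,0,0,0,0,0,10]' >/dev/null ; python3 w.py;python3 lv.py
python3 - <<'E'
from h import *
c=r.get_calibration("wrist");im=cv2.imread("pics/last.png");hsv=cv2.cvtColor(im,cv2.COLOR_BGR2HSV)
d=((hsv[:,:,2]<165)&(hsv[:,:,2]>90)&(hsv[:,:,1]<40)).astype(np.uint8)
p=proj(c,[583,-53.3,256])[0];x0,y0=int(p[0])-45,max(int(p[1])-45,0)
n,l,s,ce=cv2.connectedComponentsWithStats(d);k=l[int(p[1]),int(p[0])];e=cv2.fitEllipse(max(cv2.findContours((l==k).astype(np.uint8),0,1)[0],key=cv2.contourArea));print(p,s[k],e,cast(c,e[0],256))
E
```

```text
t 32.17 p [504.7  -1.7 264.2] yaw x -33.9 z [-0.084  0.056 -0.995] F [-0.3 -0.3 -4.1] M [-0.03 -0.01  0.  ] op 0.22 g 60 q [ 0.13  0.29 -0.24  1.74  0.    1.2  -2.27]
ring [583.2 -54.4 254.6] F tool [-0.2  0.4 -1. ] T 0.04
0 [583.3 -53.9] 32.3 210
4 [583.2 -53.8] 31.28 210
8 [583.  -53.7] 30.26 210
12 [582.9 -53.6] 29.23 210
[259.13855389  37.2210342 ] [ 233    8   52   57 2275] ((258.2726745605469, 35.91988754272461), (50.132328033447266, 55.849246978759766), 178.997314453125) [[583.55406067 -53.27587026 256.        ]]
```

```bash

python3 -m pendant '[0,0,0,0.0003,-0.0005,0.0015,10, 0,0,0,0.0002,0,0.002,10, 0,0,0,0.0002,0,0.002,10, 0,0,0,0.0002,0,0.002,10, 0,0,0,0.0001,0,0.001,10, 0,0,0,0.0001,0,0.001,10, 0,0,0,0,0,0,10, 0,0,0,0,0,0,10, 0,0,0,0,0,0,10, 0,0,0,0,0,0,10]' >/dev/null ; python3 w.py;python3 lv.py
```

```text
t 33.05 p [505.   -1.4 254.6] yaw x -33.9 z [-0.084  0.056 -0.995] F [-0.3  0.2 -3.3] M [ 0.01  0.05 -0.06] op 0.22 g 60 q [ 0.13  0.29 -0.24  1.76  0.01  1.18 -2.27]
ring [583.5 -54.1 245. ] F tool [-0.6  0.1 -1.8] T -0.06
0 [583.6 -53.6] 32.39 210
4 [583.4 -53.5] 31.37 210
8 [583.3 -53.4] 30.34 210
12 [583.1 -53.3] 29.32 210
```

Near the hex top now. Lower gently, 2.5 mm.

```bash

python3 -m pendant '[0,0,0,0.0001,0,0.0008,10, 0,0,0,0.0001,0,0.0008,10, 0,0,0,0.0001,0,0.0008,10, 0,0,0,0,0,0,10, 0,0,0,0,0,0,10, 0,0,0,0,0,0,10, 0,0,0,0,0,0,10, 0,0,0,0,0,0,10, 0,0,0,0,0,0,10, 0,0,0,0,0,0,10]' >/dev/null ; python3 w.py;python3 lv.py
```

```text
t 33.93 p [505.1  -1.2 252.3] yaw x -33.9 z [-0.084  0.056 -0.995] F [-4.2  2.2  6.6] M [ 0.02  0.45 -0.05] op 0.22 g 61 q [ 0.13  0.3  -0.24  1.76  0.01  1.17 -2.27]
ring [583.6 -53.9 242.7] F tool [ -5.9   0.5 -11.3] T -0.03
0 [583.7 -53.6] 32.89 209
4 [583.6 -53.5] 31.85 209
8 [583.4 -53.4] 30.82 209
12 [583.2 -53.2] 29.78 209
```

```bash

python3 -m pendant '[0,0,0,-0.0004,0,-0.004,10, -0.5,0,-5,0.0003,0.0083,0,10, -0.5,0,-5,0.0003,0.0083,0,10, -0.5,0,-5,0.0003,0.0083,0,10, 0,0,0,0.0002,0,0.002,10, 0,0,0,0.0001,0,0.0008,10, 0,0,0,0,0,0,10, 0,0,0,0,0,0,10, 0,0,0,0,0,0,10, 0,0,0,0,0,0,10]' >/dev/null ; python3 w.py;python3 lv.py
python3 -m pendant '[0.2,0,2,0.0001,-0.0033,0,10, 0.2,0,2,0.0001,-0.0033,0,10, 0.2,0,2,0.0001,-0.0033,0,10, 0.2,0,2,0.0001,-0.0033,0,10, 0.2,0,2,0.0001,-0.0033,0,10, 0,0,0,0,0,0,10, 0,0,0,0,0,0,10, 0,0,0,0,0,0,10, 0,0,0,0,0,0,10, 0,0,0,0,0,0,10]' >/dev/null ; python3 w.py;python3 lv.py
```

```text
t 34.82 p [494.2 -23.8 253.3] yaw x -18.9 z [-0.095  0.033 -0.995] F [-1.8 -3.1  0.4] M [-0.7   0.03 -0.24] op 0.22 g 61 q [ 0.18  0.29 -0.28  1.77  0.04  1.19 -2.  ]
ring [583.6 -54.3 243.8] F tool [-1.3  3.5 -5.5] T 0.03
0 [583.8 -54.4] 32.71 209
4 [583.6 -54.3] 31.67 209
8 [583.5 -54.2] 30.64 209
12 [583.3 -54.1] 29.61 209
t 35.70 p [501.   -8.4 253.3] yaw x -28.8 z [-0.088  0.049 -0.995] F [1.  0.7 1.5] M [-0.17 -0.45  0.03] op 0.22 g 61 q [ 0.15  0.29 -0.25  1.76  0.02  1.18 -2.18]
ring [583.8 -53.9 243.8] F tool [-0.1 -1.1 -6.7] T -0.06
0 [584.1 -53.4] 32.67 210
4 [583.9 -53.3] 31.64 210
8 [583.8 -53.2] 30.6 210
12 [583.6 -53.1] 29.57 210
```

```bash
python3 - <<'E'
import cv2,numpy as np
o=[]
for n in("w6","last"):
    im=cv2.imread(f"pics/{n}.png")[0:95,205:320].astype(float)
    g=im.min(2); a=np.clip((g-215)*6.2,0,255); a[g<215]=g[g<215]*0.5
    o.append(cv2.resize(a.astype(np.uint8),None,fx=3.45,fy=5.0 if 0 else 3.45,interpolation=2))
cv2.imwrite("pics/z7.png",np.hstack(o))
E
```

```text
(no output)
```

View pics/z7.png

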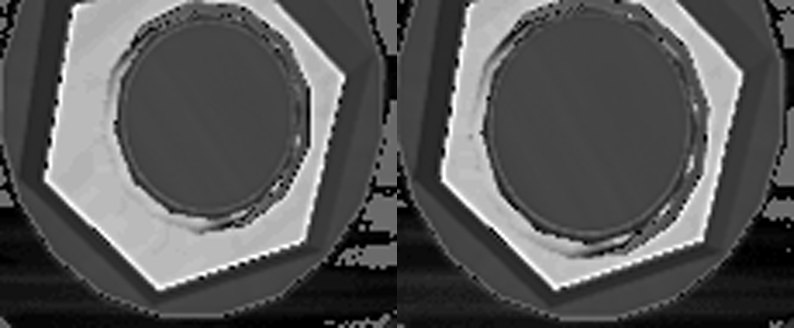

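```bash
cat > sw.py <<'E'
import os,sys,subprocess
from h import *
s=r.get_state();m=R.from_quat(s['tcp_rot']).as_matrix();ft=m.T@(s['wrist_force']-[0,0,-5.2]);mt=m.T@s['moment'];T=.095*ft[1]-mt[2]
print("t %.1f"%s["t"],s["position"].round(1),"yaw %.1f"%np.degrees(np.arctan2(m[1,0],m[0,0])),"Ft",ft.round(1),"T %.2f"%T,"M",mt.round(2))
sys.exit(1 if abs(T)>.2 or ft[2]>-3 else 0)
E
python3 -m pendant '[0,0,0,-0.0004,0,-0.004,10, -0.7,0,-7,0.0007,0.0116,0,10, -0.7,0,-7,0.0007,0.0116,0,10, -0.7,0,-7,0.0007,0.0116,0,10, -0.7,0,-7,0.0007,0.0116,0,10, -0.7,0,-7,0.0007,0.0116,0,10, -0.7,0,-7,0.0007,0.0116,0,10, -0.7,0,-7,0.0007,0.0116,0,10, -0.7,0,-7,0.0007,0.0116,0,10, 0,0,0,0.0002,0,0.002,10]' >/dev/null; python3 sw.py; python3 lv.py
python3 -m pendant '[0,0,0,0.0001,0,0.001,10, 0,0,0,0.0001,0,0.001,10, 0,0,0,0,0,0,10, 0,0,0,0,0,0,10, 0,0,0,0,0,0,10, 0,0,0,0,0,0,10, 0,0,0,0,0,0,10, 0,0,0,0,0,0,10, 0,0,0,0,0,0,10, 0,0,0,0,0,0,10]' >/dev/null; python3 sw.py;python3 lv.py
```

```text
t 36.6 [499.2 -99.9 254.1] yaw 27.6 Ft [-1.2 -0.7 -3.2] T -0.04 M [ 0.05 -0.23 -0.04]
0 [583.5 -55.1] 32.48 211
4 [583.4 -55.2] 31.45 211
8 [583.2 -55.3] 30.42 211
12 [583.  -55.4] 29.4 211
t 37.5 [499.5 -97.9 252.6] yaw 27.4 Ft [-5.2  0.6 -8. ] T -0.11 M [-0.29 -0.15  0.17]
0 [584.3 -53.8] 32.88 212
4 [584.1 -53.9] 31.84 212
8 [583.9 -54. ] 30.8 212
12 [583.8 -54. ] 29.76 212
```

```bash

python3 -m pendant '[0.15,0,1.5,-0.0005,-0.0025,0,10, 0.15,0,1.5,0,-0.0025,0,10, 0.15,0,1.5,0,-0.0025,0,10, 0.15,0,1.5,0.0001,-0.0025,0,10, 0.15,0,1.5,0,-0.0025,0,10, 0.15,0,1.5,0,-0.0025,0,10, 0,0,0,0,0,0,10, 0,0,0,0,0,0,10, 0,0,0,0,0,0,10, 0,0,0,0,0,0,10]' >/dev/null; python3 sw.py &&
python3 -m pendant '[0.15,0,1.5,0,-0.0025,0,10, 0.15,0,1.5,0,-0.0025,0,10, 0.15,0,1.5,0,-0.0025,0,10, 0.15,0,1.5,0.0001,-0.0025,0,10, 0.15,0,1.5,0,-0.0025,0,10, 0.15,0,1.5,0,-0.0025,0,10, 0,0,0,0,0,0,10, 0,0,0,0,0,0,10, 0,0,0,0,0,0,10, 0,0,0,0,0,0,10]' >/dev/null; python3 sw.py; python3 lv.py
```

```text
t 38.4 [493.6 -84.  252.7] yaw 18.4 Ft [-0.2  1.6 -8.2] T 0.13 M [-0.08  0.79  0.02]
t 39.2 [489.6 -69.7 252.6] yaw 9.4 Ft [-0.2 -0.4 -8.7] T 0.06 M [ 0.13  0.75 -0.1 ]
0 [583.6 -53.5] 32.93 210
4 [583.4 -53.5] 31.89 210
8 [583.2 -53.6] 30.85 210
12 [583.  -53.6] 29.81 210
```

```bash

python3 -m pendant '[0.15,0,1.5,0,-0.0025,0,10, 0.15,0,1.5,0,-0.0025,0,10, 0.15,0,1.5,0,-0.0025,0,10, 0.15,0,1.5,0.0001,-0.0025,0,10, 0.15,0,1.5,0,-0.0025,0,10, 0.15,0,1.5,0,-0.0025,0,10, 0,0,0,0,0,0,10, 0,0,0,0,0,0,10, 0,0,0,0,0,0,10, 0,0,0,0,0,0,10]' >/dev/null; python3 sw.py &&
python3 -m pendant '[0.15,0,1.5,0,-0.0025,0,10, 0.15,0,1.5,0,-0.0025,0,10, 0.15,0,1.5,0,-0.0025,0,10, 0.15,0,1.5,0.0001,-0.0025,0,10, 0.15,0,1.5,0,-0.0025,0,10, 0.15,0,1.5,0,-0.0025,0,10, 0,0,0,0,0,0,10, 0,0,0,0,0,0,10, 0,0,0,0,0,0,10, 0,0,0,0,0,0,10]' >/dev/null; python3 sw.py; python3 lv.py
```

```text
t 40.1 [488.  -54.9 252.6] yaw 0.3 Ft [-1.1 -1.4 -9.4] T -0.03 M [ 0.23  0.52 -0.1 ]
t 40.9 [488.9 -40.  252.5] yaw -8.7 Ft [-2.1 -1.3 -7.6] T 0.04 M [ 0.27  0.26 -0.17]
0 [582.9 -53.7] 32.86 210
4 [582.7 -53.7] 31.82 210
8 [582.5 -53.7] 30.78 210
12 [582.3 -53.6] 29.74 210
```

```bash

python3 -m pendant '[0.15,0,1.5,0.0003,-0.0025,0,10, 0.15,0,1.5,0,-0.0025,0,10, 0.15,0,1.5,0,-0.0025,0,10, 0.15,0,1.5,0.0001,-0.0025,0,10, 0.15,0,1.5,0,-0.0025,0,10, 0.15,0,1.5,0,-0.0025,0,10, 0,0,0,0,0,0,10, 0,0,0,0,0,0,10, 0,0,0,0,0,0,10, 0,0,0,0,0,0,10]' >/dev/null; python3 sw.py &&
python3 -m pendant '[0.15,0,1.5,0.0003,-0.0025,0,10, 0.15,0,1.5,0,-0.0025,0,10, 0.15,0,1.5,0,-0.0025,0,10, 0.15,0,1.5,0.0001,-0.0025,0,10, 0.15,0,1.5,0,-0.0025,0,10, 0.15,0,1.5,0,-0.0025,0,10, 0,0,0,0,0,0,10, 0,0,0,0,0,0,10, 0,0,0,0,0,0,10, 0,0,0,0,0,0,10]' >/dev/null; python3 sw.py; python3 lv.py
```

```text
t 41.8 [492.6 -25.4 252.2] yaw -17.8 Ft [ 3.4 -4.5  1.1] T -0.14 M [ 0.69  0.53 -0.29]
t 41.8 [492.6 -25.4 252.2] yaw -17.8 Ft [ 3.4 -4.5  1.1] T -0.14 M [ 0.69  0.53 -0.29]
0 [583.1 -53.2] 32.27 210
4 [582.9 -53.2] 31.25 210
8 [582.8 -53.1] 30.23 210
12 [582.6 -53.1] 29.21 210
```

```bash

python3 -m pendant '[0,0,0,0.0004,-0.0006,0,10, 0,0,0,0.0001,0,0.001,10, 0,0,0,0.0001,0,0.001,10, 0,0,0,0.0001,0,0.001,10, 0,0,0,0.0001,0,0.001,10, 0,0,0,0,0,0,10, 0,0,0,0,0,0,10, 0,0,0,0,0,0,10, 0,0,0,0,0,0,10, 0,0,0,0,0,0,10]' >/dev/null; python3 sw.py; python3 lv.py
```

```text
t 42.7 [493.1 -25.1 248.4] yaw -17.8 Ft [-0.2 -1.2 -0.3] T -0.03 M [ 0.14  0.07 -0.08]
0 [583.4 -53.3] 32.34 209
4 [583.2 -53.3] 31.32 209
8 [583.1 -53.2] 30.3 209
12 [582.9 -53.1] 29.27 209
```

Going in freely. Continue down.

```bash

python3 -m pendant '[0,0,0,0.0001,0,0.001,10, 0,0,0,0.0001,0,0.001,10, 0,0,0,0.0001,0,0.001,10, 0,0,0,0.0001,0,0.001,10, 0,0,0,0.0001,0,0.001,10, 0,0,0,0,0,0.0005,10, 0,0,0,0,0,0,10, 0,0,0,0,0,0,10, 0,0,0,0,0,0,10, 0,0,0,0,0,0,10]' >/dev/null; python3 sw.py; python3 lv.py
```

```text
t 43.5 [493.2 -25.  243. ] yaw -17.8 Ft [ 0.  -0.1  0. ] T 0.04 M [ 0.01  0.   -0.05]
0 [583.5 -53.3] 32.31 209
4 [583.3 -53.2] 31.29 209
8 [583.1 -53.2] 30.27 209
12 [582.9 -53.1] 29.25 209
```

```bash

python3 -m pendant '[0,0,0,0.0001,0,0.001,10, 0,0,0,0.0001,0,0.001,10, 0,0,0,0,0,0.0003,10, 0,0,0,0,0,0,10, 0,0,0,0,0,0,10, 0.1,0,1,0,-0.0017,0,10, 0.1,0,1,0,-0.0017,0,10, 0.1,0,1,0,-0.0017,0,10, 0,0,0,0,0,0,10, 0,0,0,0,0,0,10]' >/dev/null; python3 sw.py; python3 lv.py
```

```text
t 44.4 [494.9 -20.1 240.7] yaw -20.8 Ft [-2.  -0.8 -4.8] T -0.01 M [-0.01  0.06 -0.06]
0 [583.7 -53.2] 32.62 210
4 [583.5 -53.1] 31.59 210
8 [583.3 -53. ] 30.56 210
12 [583.1 -53. ] 29.53 210
```

```bash
sed -i 's/^sys.exit.*/sys.exit(1 if T>.45 else 0)/' sw.py
python3 -m pendant '[0.1,0,1,0,-0.0017,0,10, 0.1,0,1,0,-0.0017,0,10, 0.1,0,1,0,-0.0017,0,10, 0.1,0,1,0,-0.0017,0,10, 0,0,0,0,0,0,10, 0,0,0,0,0,0,10, 0,0,0,0,0,0,10, 0,0,0,0,0,0,10, 0,0,0,0,0,0,10, 0,0,0,0,0,0,10]' >/dev/null; python3 sw.py &&
python3 -m pendant '[0.1,0,1,0,-0.0017,0,10, 0.1,0,1,0,-0.0017,0,10, 0.1,0,1,0,-0.0017,0,10, 0,0,0,0,0,0,10, 0,0,0,0,0,0,10, 0,0,0,0,0,0,10, 0,0,0,0,0,0,10, 0,0,0,0,0,0,10, 0,0,0,0,0,0,10, 0,0,0,0,0,0,10]' >/dev/null; python3 sw.py
```

```text
t 45.3 [497.5 -14.1 240.7] yaw -24.9 Ft [-0.1  3.9 -4.9] T 0.46 M [-0.7   0.38 -0.09]
t 45.3 [497.5 -14.1 240.7] yaw -24.9 Ft [-0.1  3.9 -4.9] T 0.46 M [-0.7   0.38 -0.09]
```

```bash

python3 -m pendant '[0.1,0,1,0,-0.0017,0,10, 0.1,0,1,0,-0.0017,0,10, 0,0,0,0,0,0,10, 0,0,0,0,0,0,10, 0,0,0,0,0,0,10, 0,0,0,0,0,0,10, 0,0,0,0,0,0,10, 0,0,0,0,0,0,10, 0,0,0,0,0,0,10, 0,0,0,0,0,0,10]' >/dev/null; python3 sw.py
```

```text
t 46.1 [498.8 -11.2 240.7] yaw -26.9 Ft [ 0.8  5.  -5.8] T 0.72 M [-1.1   0.56 -0.25]
```

```bash

python3 -m pendant '[0.1,0,1,0,-0.0018,0,10, 0.1,0,1,0,-0.0018,0,10, 0.1,0,1,0,-0.0018,0,10, 0.1,0,1,0,-0.0018,0,10, 0,0,0,0,0,0,10, 0,0,0,0,0,0,10, 0,0,0,0,0,0,10, 0,0,0,0,0,0,10, 0,0,0,0,0,0,10, 0,0,0,0,0,0,10]' >/dev/null; python3 sw.py; python3 lv.py
```

```text
t 47.0 [501.8  -5.7 240.6] yaw -30.9 Ft [ 0.9  8.4 -6.9] T 1.16 M [-1.72  0.56 -0.37]
0 [583.4 -53.3] 32.67 210
4 [583.3 -53.2] 31.63 210
8 [583.1 -53.1] 30.6 210
12 [582.9 -53. ] 29.57 210
```

```bash

python3 -m pendant '[0.1,0,1,0,-0.0018,0,10, 0.1,0,1,0,-0.0018,0,10, 0.1,0,1,0,-0.0018,0,10, 0.1,0,1,0,-0.0018,0,10, 0,0,0,0,0,0,10, 0,0,0,0,0,0,10, 0,0,0,0,0,0,10, 0,0,0,0,0,0,10, 0,0,0,0,0,0,10, 0,0,0,0,0,0,10]' >/dev/null; python3 sw.py; python3 lv.py
```

```text
t 47.9 [ 5.053e+02 -2.000e-01  2.405e+02] yaw -35.0 Ft [ 0.5 11.7 -7.6] T 1.52 M [-2.23  0.76 -0.41]
0 [583.4 -53.4] 32.68 210
4 [583.2 -53.3] 31.64 210
8 [583.1 -53.2] 30.61 210
12 [582.9 -53.1] 29.58 210
```

```bash

python3 -m pendant '[0.1,0,1,0,-0.0018,0,10, 0.1,0,1,0,-0.0018,0,10, 0.1,0,1,0,-0.0018,0,10, 0,0,0,0,0,0,10, 0,0,0,0,0,0,10, 0,0,0,0,0,0,10, 0.0,0,-2,0,0.0034,0,10, -0.4,0,-4,0.0002,0.0068,0,10, -0.4,0,-4,0.0002,0.0068,0,10, 0,0,0,0,0,0,10]' >/dev/null; python3 sw.py; python3 lv.py
```

```text
t 48.8 [497.2  -7.8 240. ] yaw -27.6 Ft [-9.4  1.5 -6.3] T -0.13 M [-0.61 -1.25  0.28]
0 [0. 0.] 0.0 0
4 [581.6 -51.9] 35.29 210
8 [581.5 -51.8] 34.13 210
12 [581.3 -51.7] 32.98 210
```

```bash
cp pics/last.png pics/w8.png; python3 - <<'E'
from h import *
c=r.get_calibration("scene");im=r.capture("scene")
a=im[95:165,235:300].astype(int);m=((a.max(2)-a.min(2))<45)&(a.min(2)>50)
ys,xs=np.nonzero(m);print("bbox",xs.min()+235,xs.max()+235,ys.min()+95,ys.max()+95)
th=np.linspace(0,6.28,73)
for z in(250,257,264):
    p=proj(c,np.c_[583+31*np.cos(th),-53+31*np.sin(th),0*th+z]);print(z,p.min(0).round(1),p.max(0).round(1))
p=proj(c,np.c_[583+30*np.cos(th),-53+30*np.sin(th),0*th+228]);print("washer",p.min(0).round(1),p.max(0).round(1))
for row in m[::2]: print("".join("#" if v else "." for v in row))
im=cv2.imread("pics/w8.png");hsv=cv2.cvtColor(im,cv2.COLOR_BGR2HSV);k=((hsv[:,:,1]<50)&(hsv[:,:,2]>110))[0:130:4,150:370:4]
for row in k: print("".join("#" if v else "." for v in row))
E
python3 sw.py
```

```text
bbox 251 299 95 148
250 [249.7 123.6] [280.9 137.3]
257 [249.7 120.5] [281.  134.1]
264 [249.7 117.3] [281.2 130.8]
washer [250.1 133.6] [280.  147.2]
................................................................#
.................................................................
.................................................................
.................................................................
.................................................................
.................................................................
.................................................................
.................................................................
.................................................................
.................................................................
.................................................................
.................................................................
.....................################............................
...................#######################.......................
..................#######
[... 2594 characters left out ...]
.......#############............################......
........########################################.......
.........#######################################.......
..........#####################################........
...........###################################.........
............################################...........
.............##############################............
..............############################.............
................########################...............
................########################...............
................#########################..............
t 48.9 [497.5  -7.2 240. ] yaw -27.8 Ft [-8.9  4.2 -4.7] T 0.00 M [-0.94 -1.26  0.39]
```

```bash

python3 -m pendant '[0,0,0,-0.0005,0,-0.006,10, 0,0,0,-0.001,0,-0.01,10, 0,0,0,-0.001,0,-0.01,10, 0,0,0,-0.001,0,-0.01,10, 0,0,0,-0.001,0,-0.01,10, 0,-2,0,0,0,-0.004,10, 0,-2,0,0,0,0,10, 0,-2,0,0,0,0,10, 0,0,0,0,0,0,10, 0,0,0,0,0,0,10]' >/dev/null; python3 w.py; python3 lv.py
```

```text
t 49.68 p [500.9  -8.7 291. ] yaw x -27.9 z [-0.177  0.098 -0.979] F [ 0.6  0.3 -5.4] M [-0.06 -0.24 -0.  ] op 0.22 g 60 q [ 0.17  0.32 -0.25  1.64 -0.03  1.36 -2.12]
ring [583.2 -52.2 271.7] F tool [ 0.4 -0.6  0.2] T -0.04
0 [584.8 -52.4] 32.9 211
4 [585.  -52.5] 31.77 211
8 [585.2 -52.6] 30.65 211
12 [585.3 -52.7] 29.52 211
```

```bash

python3 -m pendant '[0,0,0,0.0026,-0.0304,-0.0005,10, 0,0,0,0.0026,-0.0304,-0.0005,10, 0,0,0,0.0026,-0.0304,-0.0005,10, 0,0,0,0.0026,-0.0304,-0.0005,10, 0,0,0,0.0026,-0.0304,-0.0005,10, 0,0,0,0.0026,-0.0304,-0.0005,10, 0,0,0,0.002,0,0.01,10, 0,0,0,0.002,0,0.01,10, 0,0,0,0.002,0,0.01,10, 0,0,0,0.001,0,0.005,10]' >/dev/null; python3 w.py; python3 lv.py
```

```text
t 50.57 p [598.5 144.  253.7] yaw x -27.9 z [-0.18   0.097 -0.979] F [-0.9 -0.  -4.9] M [-0.22 -0.17  0.02] op 0.22 g 60 q [-0.07  0.53 -0.28  1.42 -0.01  1.36 -2.38]
ring [680.7 100.4 234.3] F tool [-0.8  0.5 -0.1] T 0.03
0 [682.3 100.2] 32.7 210
4 [682.5 100.1] 31.58 210
8 [682.7 100. ] 30.46 210
12 [682.9  99.9] 29.34 210
```

```bash

python3 -m pendant '[0,0,0,0.001,0,0.004,10, 0,0,0,0.0006,0,0.003,10, 0,0,0,0.0003,0,0.0015,10, 0,0,0,0.0002,0,0.001,10, 0,0,0,0.0001,0,0.0005,10, 0,0,0,0,0,0,10, 0,0,0,0,0,0,10, 0,0,0,0,0,0,10, 0,0,0,0,0,0,10, 0,0,0,0,0,0,10]' >/dev/null; python3 w.py; python3 lv.py
```

```text
t 51.45 p [599.7 145.5 245.3] yaw x -27.8 z [-0.178  0.098 -0.979] F [ 0.1 -0.4 -4.8] M [-0.13 -0.19 -0.01] op 0.22 g 60 q [-0.07  0.53 -0.28  1.43 -0.01  1.34 -2.38]
ring [681.9 102.1 226. ] F tool [ 0.2  0.4 -0.4] T 0.02
0 [683.5 101.8] 32.76 210
4 [683.7 101.7] 31.64 210
8 [683.9 101.6] 30.52 210
12 [684.1 101.5] 29.39 210
```

```bash

python3 -m pendant '[0,0,0,0.0002,0,0.001,10, 0,0,0,0.0002,0,0.001,10, 0,0,0,0.0002,0,0.001,10, 0,0,0,0,0,0,10, 0,0,0,0,0,0,10, 0,0,0,0,0,0,10, 0,0,0,0,0,0,10, 0,0,0,0,0,0,10, 0,0,0,0,0,0,10, 0,0,0,0,0,0,10]' >/dev/null; python3 w.py; python3 lv.py
```

```text
t 52.33 p [599.6 145.5 242.2] yaw x -27.8 z [-0.179  0.098 -0.979] F [ 0.4  0.1 -4.3] M [-0.12 -0.27  0.04] op 0.22 g 60 q [-0.07  0.54 -0.28  1.43 -0.01  1.33 -2.38]
ring [681.9 102.  222.9] F tool [ 0.1 -0.3 -0.9] T 0.02
0 [683.4 101.8] 32.73 210
4 [683.6 101.7] 31.61 210
8 [683.8 101.6] 30.49 210
12 [684.  101.5] 29.36 210
```

```bash

python3 -m pendant '[0,0,0,0.0002,0,0.0008,10, 0,0,0,0.0001,0,0.0007,10, 0,0,0,0,0,0,10, 0,0,0,0,0,0,10, 0,0,0,0,0,0,30, 0,0,0,0,0,0,40, 0,0,0,0,0,0,60, 0,0,0,0,0,0,80, 0,0,0,0,0,0,80, 0,0,0,0,0,0,80]' >/dev/null; python3 w.py; python3 lv.py; python3 -m pendant '[0,0,0,0,0,-0.005,80, 0,0,0,0,0,-0.01,80, 0,0,0,0,0,-0.01,80, 0,0,0,0,0,-0.015,80, 0,0,0,0,0,-0.02,80, 0,0,0,0,0,-0.02,80, 0,0,0,0,0,-0.02,80, 0,0,0,0,0,0,80, 0,0,0,0,0,0,80, 0,0,0,0,0,0,80]'; python3 - <<'E'
from h import *
c=r.get_calibration("top");im=r.capture("top");cv2.imwrite("pics/t9.png",im[:,:,::-1])
wc=r.get_calibration("wrist");w=r.capture("wrist")[:,:,::-1].copy();cv2.imwrite("pics/w9.png",w)
t=im.astype(int);hs=cv2.cvtColor(w,cv2.COLOR_BGR2HSV)
m=((hs[:,:,1]<50)&(hs[:,:,2]>110)).astype(np.uint8)
for k in sorted(cv2.findContours(m,0,1)[0],key=cv2.contourArea)[-3:]:
    p=cast(wc,k[:,0],251)[:,:2].astype(np.float32);print("steel",cv2.contourArea(k),cv2.minAreaRect(p),cv2.boundingRect(k))
red=((((hs[:,:,0]<8)|(hs[:,:,0]>172))&(hs[:,:,1]>170)&(hs[:,:,2]>120))).astype(np.uint8)
for k in sorted(cv2.findContours(red,0,1)[0],key=cv2.contourArea)[-3:]:
    print("red",cv2.contourArea(k),cast(wc,k[:,0].mean(0),249).round(1),k[:,0].mean(0))
E
```

```text
t 53.22 p [599.7 145.5 240.6] yaw x -27.8 z [-0.179  0.099 -0.979] F [-0.9  0.6  0.2] M [-0.13 -0.21 -0.  ] op 0.80 g 0 q [-0.07  0.54 -0.28  1.43 -0.01  1.33 -2.38]
ring [681.9 102.1 221.2] F tool [-2.1 -0.2 -5. ] T -0.02
0 [683.6 101.9] 33.11 210
4 [683.8 101.8] 31.98 210
8 [683.9 101.7] 30.84 210
12 [684.1 101.6] 29.71 210
t: 54.1
position: [617.4, 135.6, 338.8]
tcp_rot: [0.965, -0.24, -0.099, -0.026]
wrist_force: [-0.1, 0.5, -1.9]
opening: 0.799
grip_force: 0.0
steel 502.0 ((581.3973388671875, 250.61131286621094), (14.246216773986816, 64.65200805664062), 38.38376235961914) (144, 240, 35, 53)
steel 1636.5 ((598.8063354492188, -20.20191192626953), (17.38592529296875, 49.17673873901367), 82.9742202758789) (481, 48, 31, 78)
steel 9857.5 ((677.10498046875, 111.07222747802734), (60.227020263671875, 84.30440521240234), 36.47585678100586) (208, 2, 103, 150)
red 23.0 [[552.6 171.8 249. ]] [258.07407407 253.64814815]
red 44.0 [[627.  132.1 249. ]] [258.5  159.85]
```

```bash
python3 -c "
from plant import r
print(r.finish_job())"
```

```text
the job is handed in; nothing more can be done
None
```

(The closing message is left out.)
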